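Isolate the stirring hotplate

ROBOT

A 6-joint arm with a two-finger parallel gripper is mounted at the origin on the work surface. World frame = base frame: x ahead of the robot, y to its left, z up, the work surface at z = 0. Lengths are in m, angles in rad, forces in N, time in s.
With the tool pointing down it reaches from about 0.35 to 0.975 m from the base axis. Payload 4.9 kg.
Tool frame: the origin (TCP) lies at the very end of the fingers, on their centre line; the grasp point (between the pads) lies 19 mm behind it; z points along the fingers, y is the direction in which the jaws open and shut (so a half turn about z gives the same grasp; the last joint's range is limited). The gripper opens to 85 mm and grips with 20 to 120 N. Pads are 22 mm wide; open, the fingers measure 114 mm over their backs; the gripper's body (76 mm by 85 mm) begins 54 mm behind the grasp point. The pads swing forward as they close: fully open they stand 13 mm farther back than shut.
Start: joints at [-1.428, 0.053, 1.613, -0, 1.476, -0.119], TCP at [0.162, -0.604, 0.231] pointing down, gripper open.
Joint ranges: [-3.01, 3.01], [-1.01, 2.22], [0.06, 2.58], [-1.02, 4.17], [0.09, 2.62], [-3.14, 3.14]. Speed limits (rad/s): [2.57, 2.57, 3.14, 3.14, 3.14, 3.14].

INTERFACE

Orientations are given as a unit quaternion [w, x, y, z].
In Python, from plant import state, eyes, job_done gives the robot as it stands.
- The arm moves only by the tool apply_moves, never from a script. Its argument "commands" is a list of rows, each an object with "linear": the shift along the tool's x, y, z in m, a list of three; "delta_rot": the turn, a rotation vector about the tool's x, y, z in degrees, a list of three; "fingers": the closure in counts, from 0 (fully open) to 255 (shut). In form: [{"linear": [x, y, z], "delta_rot": [wx, wy, wz], "fingers": fingers}, ...]. A call has exactly 8 rows; each row is the pose to reach, as a shift and turn from the pose commanded when the call began, along the tool's axes at that moment; what a row does not reach only later rows make up. A row lasts 1/10 s, in which the tool goes at most 50 mm and 8.59 degrees, less where a joint would pass 70% of its speed; a pose out of reach is approached as far as the arm can. A call with a gripper value outside its range is refused whole. The fingers move at their own pace and stop on an object; the grip force is fixed at half the most. Time passes only in rows, so rows that repeat a pose let the fingers close, or fill a call up. It gives the time, the measured TCP pose, the force and the opening at its end, in the units of the state.
- state(): the state, without advancing time (a new reading comes with each control period).
- eyes.grab_frame(name): name is "scene" or "top" or "wrist"; returns the picture (480x640x3 uint8, red, green, blue); there is no depth.
- eyes.camera_params(name): a dict with "fx", "fy", "cx", "cy" (pixels), "position" and "rotation" of the camera in the world; the wrist camera has in their place "T_tool_cam" (4x4, takes a point from camera to tool coordinates, whose origin is the TCP and whose axes are the flange's). Camera axes: x right, y down, z forward; pixel columns grow to the right and rows downward; lengths in m; the calibration is good to about 2 mm. The wrist camera is an equidistant fisheye: a pixel r from the principal point sees the ray r / f radians off the axis. A picture is of the moment at which its call begins: read the wrist's pose just before it. camera_params takes no time and is no camera call.
- job_done(): hands the job in, once; it reports no verdict.
The state is a dict: "time": time; "joint_pos": joint angles; "joint_vel": joint speeds; "joint_efforts": joint torques, N m; "tool_pos": TCP position; "tool_rot": TCP orientation; "contact_force": force on the tool from outside, world axes, zero at the start; "ft_torque": the same for the moment, N m; "gripper_width": opening from 0.0 (shut) to 1.0 (fully open).
Only numpy, scipy, OpenCV 4.12 (cv2) and the standard library are available. Lean on these libraries where they do the work, as an engineer would, in place of code of your own. Each camera call takes 0.05 s, during which the arm holds its last target.

TASK

Switch off the bench isolator for servicing: push its red handle in against the spring, turn it anticlockwise from ON to OFF while it is held in, and let it spring back out so that it is locked at OFF. Then swing the metal lockout hasp on the handle right out to its stop, so that it stands up square from the handle, ready for the padlock. Leave the padlock, bottles and everything else on the bench where they are, and let go at the end.

Things in the scene. Friction and masses are not known exactly. Their poses are not given: they have to be found in the camera images.
- face_center (a point): Centre of the isolator's front panel, on the handle's axis. Grey box fixed to the bench, panel 220 mm up the slope x 190 mm wide, tilted 22 degrees from horizontal, facing the robot. Axes: z out of the panel along the handle's axis, x up the slope, y left as the robot sees it. A yellow square, 126 mm wide, 4 mm thick, lies round the handle; green tick = ON (along x), black tick = OFF.
- handle_grip (a point): Point on the red handle's axis, 13 mm below the bar's top, 44 mm out from face_center when sprung out. The bar is 120 mm long, 24 mm thick, 38 mm tall (25 mm below this point to 13 mm above), on a red disc 80 mm across, 6 mm thick, its bottom 13 mm off the panel. Axes: x along the bar to the hasp end (up the slope at ON, left at OFF), y across its thickness, z out of the panel.
- push (a joint): How far the handle is pushed in, m: 0 = sprung out, 0.008 = bottomed. The spring takes about 8 N at first, 15 N at the bottom. A hidden gate blocks turning unless it is pushed in 6 mm or more; between ON and OFF the gate keeps it in; in the last 0.08 rad before OFF it springs out by itself once let go, and is locked again.
- handle (a joint): Angle of the handle, rad: 0 = ON, 1.40 (80 degrees) = OFF, where it meets a firm stop; grows anticlockwise as seen looking at the panel. Friction about 0.15 N m; it stays where it is left.
- hasp (a joint): Angle of the hasp, rad: 0 = folded flat on the bar, 1.6 = right out, against its stop, square to the bar and standing out along the handle's z. Stiff hinge, about 0.12 N m: it stays where it is left. It may start up to 0.2 rad lifted.
- hasp_eye (a point): Middle of the hasp's eye, 62 mm from its hinge. The hasp is a bright metal strip 77 mm long, 22 mm wide, 4 mm thick on top of the bar. Its outer end, with the eye (an opening 20 x 12 mm), overhangs the bar's end by 31 mm: it can be pinched across its 22 mm width or hooked from below. Axes: x from hinge to outer end, y along the hinge, z its upper face.
- hasp_hinge (a point): Centre of the hasp's hinge: 14 mm from the handle's axis towards the hasp end, 15.5 mm further out than handle_grip. The hinge line runs along the bar's y; axes turn with the hasp as for hasp_eye.
- stirrer: White stirring hotplate with an empty glass beaker fixed on it, 220 x 170 mm, 170 mm tall with the beaker, fixed to the bench; it may stand left or right of the isolator. Origin at the centre of its underside. Not to be handled.
- bottle_a: Bystander: clear glass bottle, 72 mm across, 150 mm tall, blue cap; origin at the centre of its underside. Leave it alone.
- bottle_b: Bystander: amber glass bottle, 60 mm across, 130 mm tall, blue cap; origin at the centre of its underside. Leave it alone.
- wash_bottle: Bystander: clear wash bottle with blue bent spout, 60 mm across, 183 mm tall; origin at the centre of its underside. Leave it alone.
- tip_box: Bystander: orange pipette tip box, 85 x 120 x 45 mm high; origin at the centre of its underside. Leave it alone.
- padlock: Bystander: red safety padlock lying flat, 80 x 40 x 20 mm high, not needed yet; origin at the centre of its underside. Leave it alone.
- dishes: Bystander: stack of two culture dishes, 94 mm across, 29 mm high; origin at the centre of its underside. Leave it alone.
- medium_flask: Bystander: flat-sided flask of pink medium, 90 x 50 mm, 150 mm tall, orange cap; origin at the centre of its underside. Leave it alone.

How it is judged:
By the outcome, as a careful person would: the job done as asked, in the order asked, and still so for the second after the job is handed in, with the robot touching nothing.
It also fails if it takes over 54 s, if anything falls off the work surface, if the arm or the gripper's body presses on something with over 40 N, if the wrist force passes 120 N, or if a joint passes its speed limit or range.

## Working session

There is one attempt and no reset: what is moved stays moved. The work goes in short steps, Python scripts to look and compute and a tool call to move; the robot and the scene stay as the last step left them, time stands still between calls to the robot, and variables do not carry over. Pictures are saved under pics/ and viewed, and the job is handed in when it is done.

Besides the shell and the picture viewer there is one more tool, called after "Call:" in YAML: its name, and indented under it one key for each argument. apply_moves: Moves the arm, as the interface text tells. Its arguments: {"type":"object","properties":{"commands":{"type":"array","items":{"type":"object","properties":{"linear":{"type":"array","items":{"type":"number"}},"delta_rot":{"type":"array","items":{"type":"number"}},"fingers":{"type":"number"}}}}},"required":["commands"]}

```bash
ls; mkdir -p pics; python3 - <<'E'
from plant import state, eyes
import cv2
print(state())
for n in("scene","top","wrist"):
    p=eyes.camera_params(n); print(n,p)
    cv2.imwrite(f"pics/{n}0.png",eyes.grab_frame(n)[:,:,::-1])
E
```

```text
pics
{'time': 0.0, 'joint_pos': array([-1.42801502e+00,  5.33545060e-02,  1.61426426e+00, -1.38816835e-05,
        1.47600659e+00, -1.18987937e-01]), 'joint_vel': array([ 2.12815507e-04,  5.83201001e-05,  1.80950580e-05, -4.45605205e-05,
       -1.52633917e-05,  1.35447162e-03]), 'joint_efforts': array([-2.57844498e-03, -3.93696249e+01, -3.70175493e+01, -4.14195811e-04,
        7.14401656e-03,  1.53314852e-05]), 'tool_pos': array([ 0.16165985, -0.60309687,  0.23008224]), 'tool_rot': array([-1.01619777e-03,  9.91446230e-01,  1.30511838e-01, -1.89994542e-05]), 'contact_force': array([-0.69611993, -0.1412451 ,  0.23644202]), 'ft_torque': array([ 0.01300613,  0.00040191, -0.01177662]), 'gripper_width': 1.0020060203150698}
scene {'fx': 526.4692238152257, 'fy': 526.4692238152257, 'cx': 320.33514186745987, 'cy': 232.77927615048995, 'position': array([ 1.17025959, -0.73494859,  0.92473213]), 'rotation': array([-0.40111383,  0.84853903,  0.3118551 , -0.14776874])}
top {'fx': 464.61029919892815, 'fy': 464.61029919892815, 'cx': 306.9983603183427, 'cy': 237.3826316595751, 'position': array([0.39646153, 0.01492765, 1.32902319]), 'rotation': array([-0.02972403,  0.71450886, -0.69720666,  0.04996444])}
wrist {'fx': 371.64829954431775, 'fy': 371.64829954431775, 'cx': 321.93683504593776, 'cy': 239.8977422514288, 'T_tool_cam': array([[-8.09987540e-07, -9.58357505e-01, -2.85571170e-01,
         7.26221839e-02],
       [ 9.99999954e-01,  8.62980214e-05, -2.92446691e-04,
         1.33674733e-03],
       [ 3.04912708e-04, -2.85571157e-01,  9.58357460e-01,
        -1.42454374e-01],
       [ 0.00000000e+00,  0.00000000e+00,  0.00000000e+00,
         1.00000000e+00]])}
```

View pics/scene0.png

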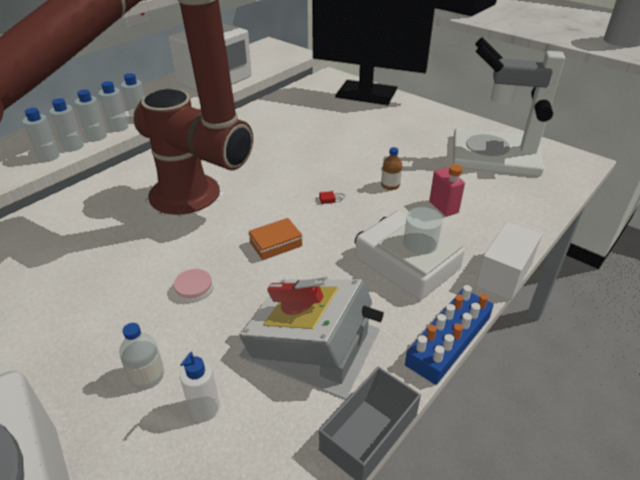

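View pics/top0.png

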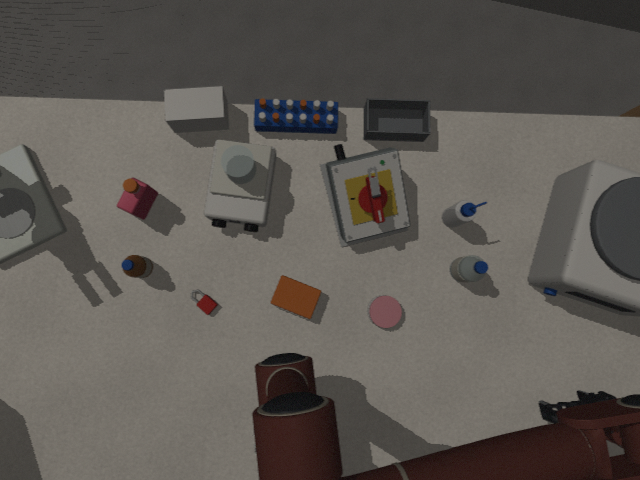

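View pics/wrist0.png

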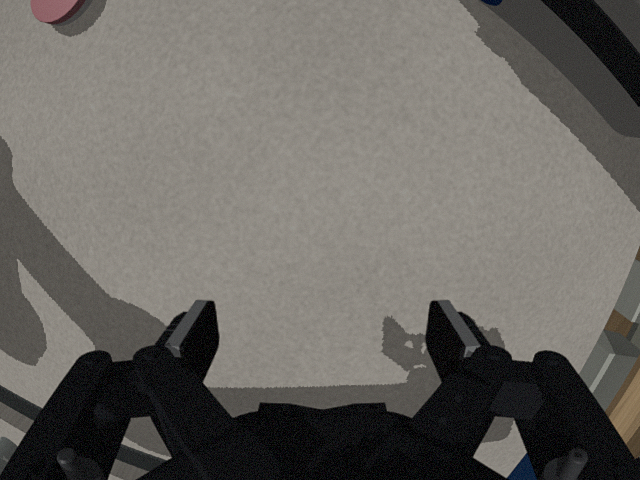

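```bash
cat > h.py <<'E'
import numpy as np, cv2
from scipy.spatial.transform import Rotation as R
from plant import state, eyes
def q2R(q): return R.from_quat([q[1],q[2],q[3],q[0]]).as_matrix()
def cam(n,st=None):
    p=eyes.camera_params(n)
    if n=="wrist":
        st=st or state(); T=np.eye(4);T[:3,:3]=q2R(st["tool_rot"]);T[:3,3]=st["tool_pos"]
        C=T@p["T_tool_cam"]; return p,C[:3,:3],C[:3,3]
    return p,q2R(p["rotation"]),np.array(p["position"])
def ray(n,uv,c=None):
    p,Rm,t=c or cam(n); a=(uv[0]-p["cx"])/p["fx"]; b=(uv[1]-p["cy"])/p["fy"]
    if n=="wrist":
        r=np.hypot(a,b); s=np.sin(r)/max(r,1e-9); d=np.array([a*s,b*s,np.cos(r)])
    else: d=np.array([a,b,1.])
    d=Rm@d; return t,d/np.linalg.norm(d)
def proj(n,P,c=None):
    p,Rm,t=c or cam(n); q=(np.atleast_2d(P)-t)@Rm
    if n=="wrist":
        rho=np.hypot(q[:,0],q[:,1]); th=np.arctan2(rho,q[:,2]); k=th/np.maximum(rho,1e-9)
        x,y=q[:,0]*k,q[:,1]*k
    else: x,y=q[:,0]/q[:,2],q[:,1]/q[:,2]
    return np.c_[x*p["fx"]+p["cx"],y*p["fy"]+p["cy"]]
def tri(rays):
    A=np.zeros((3,3));b=np.zeros(3)
    for o,d in rays:
        M=np.eye(3)-np.outer(d,d);A+=M;b+=M@o
    x=np.linalg.solve(A,b); return x,[float(np.linalg.norm((np.eye(3)-np.outer(d,d))@(x-o))) for o,d in rays]
E
python3 - <<'E'
import cv2
a=cv2.imread("pics/top0.png")[130:260,300:440]
cv2.imwrite("pics/top0z.png",cv2.resize(a,None,fx=4.6,fy=4.6,interpolation=cv2.INTER_CUBIC))
a=cv2.imread("pics/scene0.png")[260:380,230:390]
cv2.imwrite("pics/scene0z.png",cv2.resize(a,None,fx=5,fy=5,interpolation=cv2.INTER_CUBIC))
E
```

```text
(no output)
```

View pics/top0z.png

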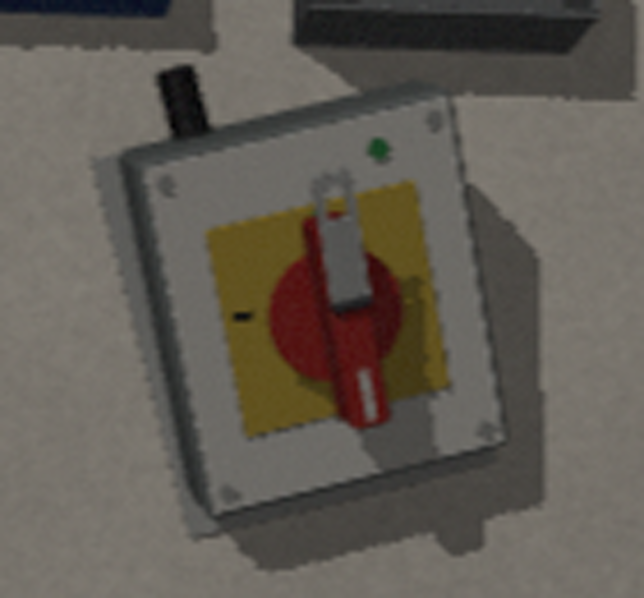

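View pics/scene0z.png

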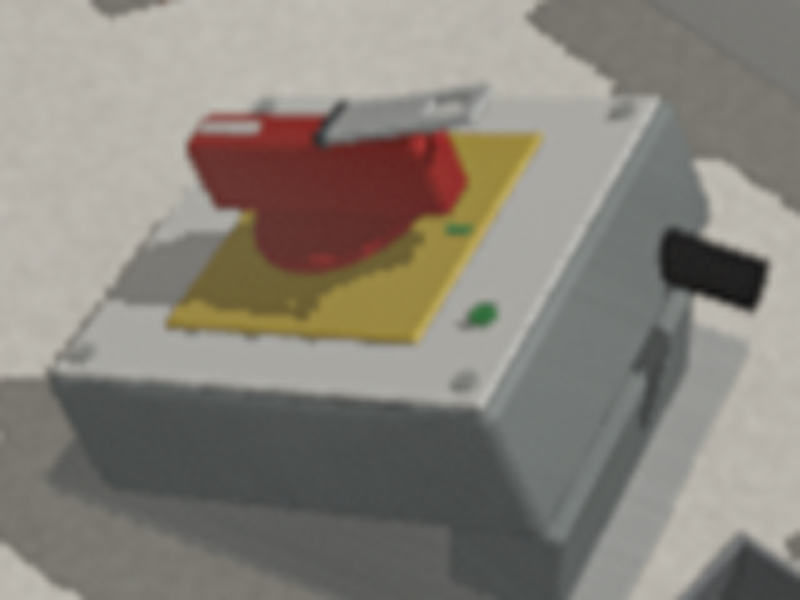

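```bash
cat > m1.py <<'E'
from h import *
def T(z): return ((z[0]+.5)/4.6-.5+300,(z[1]+.5)/4.6-.5+130)
def S(z): return ((z[0]+.5)/5-.5+230,(z[1]+.5)/5-.5+260)
# local (x up slope,y left,z out)
pts={"pFR":((.11,-.095,0),(447,93),(483,407)),"pNR":((-.11,-.095,0),(505,440),(52,374)),"pFL":((.11,.095,0),(125,157),(660,97)),
"yFR":((.063,-.063,.004),(413,182),(415,338)),"yNR":((-.063,-.063,.004),(449,388),(167,324)),"yFL":((.063,.063,.004),(207,230),(540,135))}
L=[];W=[]
ct,cs=cam("top"),cam("scene")
for k,(l,a,b) in pts.items():
    x,e=tri([ray("top",T(a),ct),ray("scene",S(b),cs)]); print(k,x.round(4),np.round(e,4)); L.append(l);W.append(x)
L=np.array(L);W=np.array(W);lm,wm=L.mean(0),W.mean(0)
Rm,rs=R.align_vectors(W-wm,L-lm);Rm=Rm.as_matrix();c=wm-Rm@lm
print("centre",c.round(4));print(Rm.round(3)); print("tilt",np.degrees(np.arccos(Rm[2,2])),"yaw",np.degrees(np.arctan2(Rm[1,0],Rm[0,0])))
print("res mm",(1e3*(W-(L@Rm.T+c))).round(1))
for n,P in (("hinge",(348,303,325,137)),("haspend",(329,172,478,92))):
    x,e=tri([ray("top",T(P[:2]),ct),ray("scene",S(P[2:]),cs)]); print(n,x.round(4),np.round(e,4),"local",(Rm.T@(x-c)).round(4))
E
python3 m1.py
```

```text
pFR [ 0.7695 -0.2483  0.1462] [0.0005 0.0005]
pNR [ 0.5812 -0.3014  0.067 ] [0.0004 0.0004]
pFL [ 0.7229 -0.0679  0.1441] [0.0046 0.0046]
yFR [ 0.7206 -0.2314  0.1329] [0.0009 0.0009]
yNR [ 0.6096 -0.2625  0.0852] [0.0017 0.0017]
yFL [ 0.6884 -0.1133  0.1328] [0.0003 0.0003]
centre [ 0.6501 -0.1857  0.105 ]
[[ 0.892 -0.264 -0.366]
 [ 0.249  0.964 -0.089]
 [ 0.376 -0.011  0.926]]
tilt 22.126594046625108 yaw 15.563423565768009
res mm [[-3.8  1.7 -1.3]
 [ 4.2  3.3  2.3]
 [-0.3 -1.2 -1.3]
 [-0.9 -0.2 -0.2]
 [ 0.6  0.  -0.5]
 [ 0.2 -3.6  1. ]]
hinge [ 0.6409 -0.1912  0.1607] [0.0017 0.0017] local [ 0.0114 -0.0035  0.0555]
haspend [ 0.7029 -0.1709  0.2101] [0.0004 0.0004] local [ 0.0904 -0.0008  0.0767]
```

```bash
cat > geo.py <<'E'
from h import *
C=np.array([.650,-.1855,.105]); YAW=15.3
def Rl(yaw=None): return R.from_euler('ZY',[YAW if yaw is None else yaw,-22],degrees=True).as_matrix()
def P(l): return C+Rl()@np.array(l)
def toolR(a=0,tip=0):
    # tool z=-local z, tool x along handle x at handle angle a (rad); tip (rad): tool leans about handle y
    H=Rl()@R.from_euler('z',a).as_matrix()
    return H@R.from_euler('y',-tip).as_matrix()@np.diag([1,-1,-1.])
def delta(p0,R0,p1,R1):
    return (R0.T@(np.asarray(p1)-p0)).round(4).tolist(), np.degrees(R.from_matrix(R0.T@R1).as_rotvec()).round(2).tolist()
E
python3 - <<'E'
from geo import *
print(Rl().round(3))
s=state();p0=s["tool_pos"];R0=q2R(s["tool_rot"])
print(delta(p0,R0,[.38,-.42,.42],R0), delta(p0,R0,P([0,0,.16]),toolR()), P([0,0,.16]))
p1=np.array([.38,-.42,.42]);print(delta(p1,R0,P([0,0,.16]),toolR()))
E
```

```text
[[ 0.894 -0.264 -0.361]
 [ 0.245  0.965 -0.099]
 [ 0.375  0.     0.927]]
([0.2583, -0.1208, -0.1894], [0.0, 0.0, 0.0]) ([0.5199, -0.2768, -0.0225], [-0.03, 21.99, -0.32]) [ 0.59218727 -0.20131577  0.25334942]
([0.2615, -0.156, 0.167], [-0.03, 21.99, -0.32])
```

Call:
apply_moves:
  commands:
    - {"linear": [0.015, -0.01, -0.04], "delta_rot": [0, 0, 0], "fingers": 0}
    - {"linear": [0.04, -0.02, -0.08], "delta_rot": [0, 0, 0], "fingers": 0}
    - {"linear": [0.07, -0.035, -0.115], "delta_rot": [0, 0, 0], "fingers": 0}
    - {"linear": [0.105, -0.05, -0.145], "delta_rot": [0, 0, 0], "fingers": 0}
    - {"linear": [0.14, -0.07, -0.165], "delta_rot": [0, 0, 0], "fingers": 0}
    - {"linear": [0.18, -0.09, -0.18], "delta_rot": [0, 3, 0], "fingers": 0}
    - {"linear": [0.22, -0.105, -0.19], "delta_rot": [0, 6, 0], "fingers": 0}
    - {"linear": [0.26, -0.12, -0.19], "delta_rot": [0, 9, 0], "fingers": 0}

```text
time: 0.95
tool_pos: [0.3834, -0.4195, 0.4237]
tool_rot: [-0.009, 0.988, 0.13, 0.08]
contact_force: [0.2, -0.8, -0.1]
gripper_width: 1.003
```

```bash
python3 - <<'E'
from geo import *
s=state();p0=s["tool_pos"];R0=q2R(s["tool_rot"]);print(s["time"],p0,s["joint_pos"])
print(delta(p0,R0,P([0,0,.16]),toolR()))
E
```

```text
0.95 [ 0.38339085 -0.41951701  0.42370245] [-1.03756695 -0.17121388  1.51916953  0.15581342  1.74504249  0.30183822]
([0.2278, -0.1573, 0.2088], [0.26, 12.82, -0.23])
```

Call:
apply_moves:
  commands:
    - {"linear": [0.035, -0.025, 0.01], "delta_rot": [0, 2, 0], "fingers": 0}
    - {"linear": [0.07, -0.05, 0.025], "delta_rot": [0, 4, 0], "fingers": 0}
    - {"linear": [0.105, -0.075, 0.05], "delta_rot": [0, 6, 0], "fingers": 0}
    - {"linear": [0.135, -0.1, 0.08], "delta_rot": [0, 8, 0], "fingers": 0}
    - {"linear": [0.165, -0.12, 0.115], "delta_rot": [0, 10, 0], "fingers": 0}
    - {"linear": [0.195, -0.14, 0.15], "delta_rot": [0, 12, 0], "fingers": 0}
    - {"linear": [0.22, -0.155, 0.19], "delta_rot": [0, 13, 0], "fingers": 0}
    - {"linear": [0.228, -0.157, 0.209], "delta_rot": [0, 13, 0], "fingers": 0}

```text
time: 1.75
tool_pos: [0.5897, -0.1985, 0.2455]
tool_rot: [-0.027, 0.973, 0.129, 0.187]
contact_force: [-1.0, 0.4, -0.7]
gripper_width: 0.999
```

```bash
python3 - <<'E'
from geo import *
s=state();cw=cam("wrist",s)
im=eyes.grab_frame("wrist")[:,:,::-1].copy();cv2.imwrite("pics/w1.png",im)
s=state();p0=s["tool_pos"];R0=q2R(s["tool_rot"]);print(s["time"],p0,s["joint_pos"])
print(delta(p0,R0,P([0,0,.16]),toolR()))
L=np.array([(sx*.063,sy*.063,.004) for sx in(1,-1) for sy in (1,-1)]+[(sx*.11,sy*.095,0) for sx in(1,-1) for sy in (1,-1)]+[(0,0,0.044),(-.06,.012,.057),(-.06,-.012,.057)])
pp=proj("wrist",C+L@Rl().T,cw);print(pp.round(0).tolist())
for u in pp: cv2.circle(im,tuple(int(v) for v in u.round()),3,(255,0,255),1)
cv2.imwrite("pics/w1o.png",im)
E
```

```text
1.8 [ 0.58932989 -0.19824858  0.24287131] [-0.57147549 -0.1449944   1.81766907  0.29990504  1.22933731  0.6689354 ]
([0.0057, 0.0036, -0.009], [-0.37, 0.38, -0.27])
[[245.0, 140.0], [405.0, 139.0], [253.0, 288.0], [398.0, 288.0], [207.0, 85.0], [443.0, 84.0], [224.0, 331.0], [426.0, 330.0], [325.0, 230.0], [309.0, 315.0], [342.0, 315.0]]
```

View pics/w1o.png

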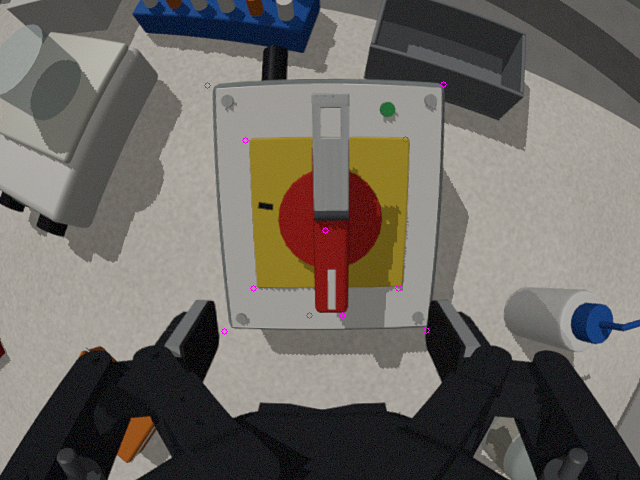

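```bash
cat > m2.py <<'E'
from geo import *
s=state();cw=cam("wrist",s)
im=eyes.grab_frame("wrist");cv2.imwrite("pics/w2.png",im[:,:,::-1])
s2=state();print(s2["time"],s["tool_pos"],s2["tool_pos"]-s["tool_pos"])
hsv=cv2.cvtColor(im,cv2.COLOR_RGB2HSV)
m=cv2.inRange(hsv,(18,120,40),(35,255,255))
m[350:]=0;m[:,:210]=0;m[:,440:]=0
n,lab,st,_=cv2.connectedComponentsWithStats(m)
m=np.where(np.isin(lab,[i for i in range(1,n) if st[i,4]>80]),255,0).astype(np.uint8)
h=cv2.convexHull(cv2.findNonZero(m))
q=cv2.approxPolyDP(h,8,True)[:,0];print(q.tolist())
# plane intersect at local z=.004 ; n from tilt/yaw iterated
yaw=YAW
r=[ray("wrist",u,cw) for u in q]
o=C+Rl(yaw)@[0,0,.004];nn=Rl(yaw)[:,2]
X=np.array([a+d*((o-a)@nn)/(d@nn) for a,d in r]);loc=(X-C)@Rl(yaw);print((loc*1e3).round(1).tolist(),"ctr",(loc.mean(0)*1e3).round(1), "sides",[(np.linalg.norm(loc[i]-loc[i-1])*1e3).round(1) for i in range(len(loc))])
for i in range(len(loc)):
    e=loc[i]-loc[i-1];a=np.degrees(np.arctan2(e[1],e[0]));print("edge ang",round(((a+45)%90)-45,2))
print("w",X.mean(0)-Rl(yaw)@[0,0,.004])
rm=cv2.inRange(hsv,(0,150,60),(6,255,255))|cv2.inRange(hsv,(174,150,60),(180,255,255));rm[350:]=0;rm[:,:210]=0;rm[:,440:]=0
M=cv2.findNonZero(rm);print("red bbox",cv2.boundingRect(M))
E
python3 m2.py
python3 - <<'E'
import cv2
a=cv2.imread("pics/w2.png")[70:340,200:460]
cv2.imwrite("pics/w2z.png",cv2.resize(a,None,fx=2.2,fy=2.2,interpolation=cv2.INTER_CUBIC))
E
```

```text
1.85 [ 0.58932989 -0.19824858  0.24287131] [-0.0002418  -0.00134797  0.00242127]
[[410, 138], [403, 284], [258, 285], [251, 137]]
[[62.6, -65.7, 4.0], [-60.3, -66.1, 4.0], [-60.7, 58.6, 4.0], [63.4, 58.2, 4.0]] ctr [ 1.2 -3.7  4. ] sides [np.float64(123.9), np.float64(122.9), np.float64(124.6), np.float64(124.2)]
edge ang -0.39
edge ang 0.18
edge ang 0.2
edge ang -0.15
w [ 0.65209394 -0.18880079  0.10546412]
red bbox (262, 4, 121, 308)
```

View pics/w2z.png

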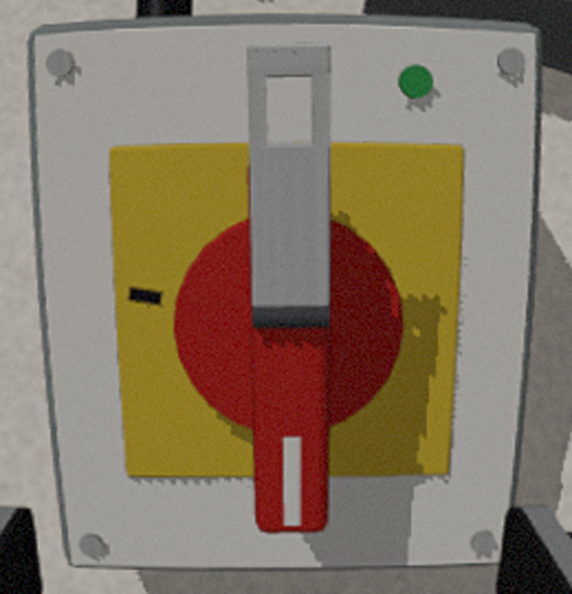

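```bash
sed -i 's/^C=.*/C=np.array([.6515,-.188,.105]); YAW=15.3/' geo.py; cat > d.py <<'E'
import sys
from geo import *
a,tip=float(sys.argv[4]),float(sys.argv[5])
l=[float(v)/1e3 for v in sys.argv[1:4]]  # handle-frame mm, frame turned by a
H=Rl()@R.from_euler('z',a).as_matrix()
s=state();p0=s["tool_pos"];R0=q2R(s["tool_rot"])
print(round(s["time"],2),"now in handle frame mm",(1e3*H.T@(p0-C)).round(1),"grip",round(s["gripper_width"],3),"F handle",(H.T@s["contact_force"]).round(1),"j",s["joint_pos"].round(2))
print("ang of tool x",np.degrees(np.arctan2(*(Rl().T@R0[:,0])[[1,0]])).round(1))
print(delta(p0,R0,C+H@np.array(l),toolR(a,tip)))
E
python3 d.py 0 0 90 0 0; python3 d.py 0 0 27 0 0
```

```text
1.85 now in handle frame mm [ -6.1   5.3 153.8] grip 0.997 F handle [-0.1  0.7  0.2] j [-0.57 -0.15  1.82  0.3   1.23  0.67]
ang of tool x -0.3
([0.0065, 0.0056, 0.0637], [-0.27, 0.33, -0.27])
1.85 now in handle frame mm [ -6.1   5.3 153.8] grip 0.997 F handle [-0.1  0.7  0.2] j [-0.57 -0.15  1.82  0.3   1.23  0.67]
ang of tool x -0.3
([0.0069, 0.0058, 0.1267], [-0.27, 0.33, -0.27])
```

Call:
apply_moves:
  commands:
    - {"linear": [0.003, 0.002, 0.015], "delta_rot": [0, 0, 0], "fingers": 0}
    - {"linear": [0.006, 0.005, 0.03], "delta_rot": [0, 0, 0], "fingers": 0}
    - {"linear": [0.007, 0.006, 0.05], "delta_rot": [-0.3, 0.3, -0.3], "fingers": 0}
    - {"linear": [0.007, 0.006, 0.064], "delta_rot": [-0.3, 0.3, -0.3], "fingers": 0}
    - {"linear": [0.007, 0.006, 0.064], "delta_rot": [-0.3, 0.3, -0.3], "fingers": 0}
    - {"linear": [0.007, 0.006, 0.064], "delta_rot": [-0.3, 0.3, -0.3], "fingers": 0}
    - {"linear": [0.007, 0.006, 0.064], "delta_rot": [-0.3, 0.3, -0.3], "fingers": 0}
    - {"linear": [0.007, 0.006, 0.064], "delta_rot": [-0.3, 0.3, -0.3], "fingers": 0}

```text
time: 2.65
tool_pos: [0.6217, -0.2005, 0.1953]
tool_rot: [-0.022, 0.972, 0.13, 0.193]
contact_force: [-0.2, 0.7, -0.2]
gripper_width: 0.998
```

```bash
sed 's/w2.png/w3.png/' m2.py > m3.py; python3 m3.py; python3 d.py 0 0 27 0 0
```

```text
2.7 [ 0.62167201 -0.20046774  0.19526161] [-3.73333499e-05  9.17275845e-05 -1.24703605e-04]
[[410, 157], [399, 330], [230, 331], [216, 158]]
[[62.6, -62.5, 4.0], [-61.7, -62.9, 4.0], [-62.5, 61.6, 4.0], [62.4, 61.9, 4.0]] ctr [ 0.2 -0.5  4. ] sides [np.float64(124.4), np.float64(124.3), np.float64(124.6), np.float64(124.9)]
edge ang 0.09
edge ang 0.19
edge ang 0.37
edge ang 0.12
w [ 0.65183318 -0.18841319  0.10508579]
red bbox (232, 2, 145, 348)
2.7 now in handle frame mm [ 4.  -4.1 95.6] grip 1.001 F handle [ 0.3 -0.6 -0.2] j [-0.54 -0.05  1.81  0.31  1.11  0.66]
ang of tool x 0.0
([-0.0045, -0.0046, 0.0685], [0.49, -0.38, 0.04])
```

View pics/w3.png

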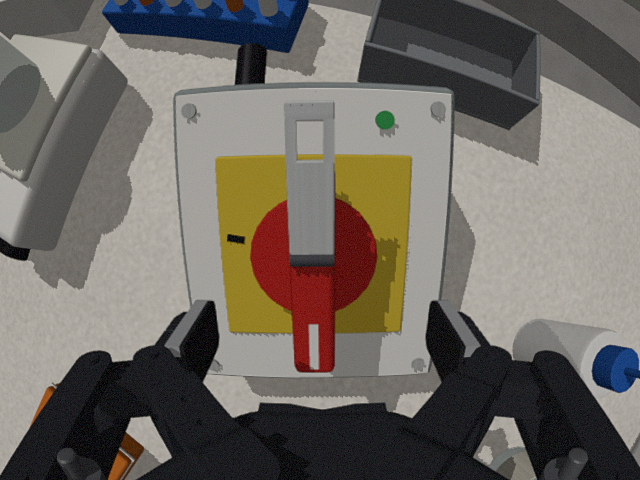

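Call:
apply_moves:
  commands:
    - {"linear": [-0.004, -0.004, 0.01], "delta_rot": [0.5, -0.4, 0], "fingers": 0}
    - {"linear": [-0.0045, -0.0045, 0.025], "delta_rot": [0.5, -0.4, 0], "fingers": 0}
    - {"linear": [-0.0045, -0.0045, 0.04], "delta_rot": [0.5, -0.4, 0], "fingers": 0}
    - {"linear": [-0.0045, -0.0045, 0.053], "delta_rot": [0.5, -0.4, 0], "fingers": 0}
    - {"linear": [-0.0045, -0.0045, 0.063], "delta_rot": [0.5, -0.4, 0], "fingers": 0}
    - {"linear": [-0.0045, -0.0045, 0.0685], "delta_rot": [0.5, -0.4, 0], "fingers": 0}
    - {"linear": [-0.0045, -0.0045, 0.0685], "delta_rot": [0.5, -0.4, 0], "fingers": 0}
    - {"linear": [-0.0045, -0.0045, 0.0685], "delta_rot": [0.5, -0.4, 0], "fingers": 0}

```text
time: 3.5
tool_pos: [0.6416, -0.1905, 0.129]
tool_rot: [-0.026, 0.973, 0.131, 0.188]
contact_force: [0.5, -0.5, 1.0]
gripper_width: 0.999
```

```bash
python3 d.py 0 0 27 0 0; python3 - <<'E'
from geo import *
cv2.imwrite("pics/w4.png",eyes.grab_frame("wrist")[:,:,::-1])
E
```

```text
3.5 now in handle frame mm [-0.5  0.2 26.1] grip 0.999 F handle [ 0.7 -0.6  0.8] j [-0.51  0.06  1.82  0.32  1.01  0.66]
ang of tool x 0.0
([0.0005, 0.0002, -0.0009], [-0.07, 0.08, 0.03])
```

View pics/w4.png

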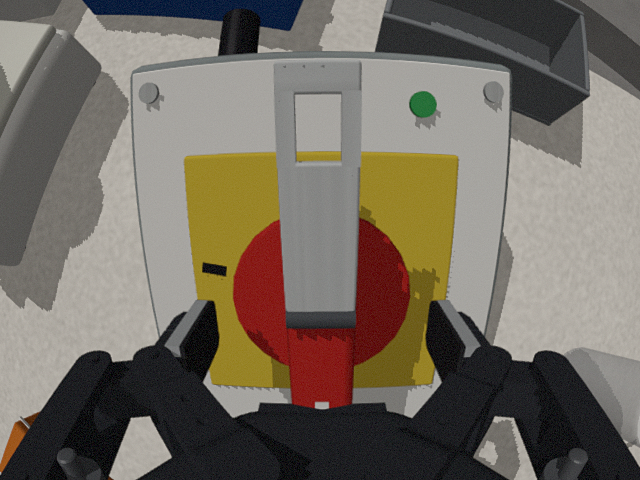

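Call:
apply_moves:
  commands:
    - {"linear": [0, 0, 0], "delta_rot": [0, 0, 0], "fingers": 255}
    - {"linear": [0, 0, 0], "delta_rot": [0, 0, 0], "fingers": 255}
    - {"linear": [0, 0, 0], "delta_rot": [0, 0, 0], "fingers": 255}
    - {"linear": [0, 0, 0], "delta_rot": [0, 0, 0], "fingers": 255}
    - {"linear": [0, 0, 0], "delta_rot": [0, 0, 0], "fingers": 255}
    - {"linear": [0, 0, 0], "delta_rot": [0, 0, 0], "fingers": 255}
    - {"linear": [0, 0, 0], "delta_rot": [0, 0, 0], "fingers": 255}
    - {"linear": [0, 0, 0], "delta_rot": [0, 0, 0], "fingers": 255}

```text
time: 4.35
tool_pos: [0.6412, -0.1903, 0.1291]
tool_rot: [-0.026, 0.973, 0.131, 0.188]
contact_force: [-3.6, 1.0, 4.0]
gripper_width: 0.274
```

```bash
python3 d.py 0 0 18 0 0
```

```text
4.35 now in handle frame mm [-0.7  0.5 26.3] grip 0.274 F handle [-1.4  1.9  4.9] j [-0.51  0.06  1.82  0.32  1.01  0.66]
ang of tool x 0.0
([0.0007, 0.0005, 0.0083], [-0.1, 0.1, 0.03])
```

Call:
apply_moves:
  commands:
    - {"linear": [0, 0, 0.002], "delta_rot": [0, 0, 0], "fingers": 255}
    - {"linear": [0, 0, 0.004], "delta_rot": [0, 0, 0], "fingers": 255}
    - {"linear": [0, 0, 0.006], "delta_rot": [0, 0, 0], "fingers": 255}
    - {"linear": [0, 0, 0.0075], "delta_rot": [0, 0, 0], "fingers": 255}
    - {"linear": [0, 0, 0.0075], "delta_rot": [0, 0, 0], "fingers": 255}
    - {"linear": [0, 0, 0.0075], "delta_rot": [0, 0, 0], "fingers": 255}
    - {"linear": [0, 0, 0.0075], "delta_rot": [0, 0, 0], "fingers": 255}
    - {"linear": [0, 0, 0.0075], "delta_rot": [0, 0, 0], "fingers": 255}

```text
time: 5.15
tool_pos: [0.6438, -0.1896, 0.1229]
tool_rot: [-0.026, 0.973, 0.131, 0.188]
contact_force: [-8.8, 1.7, 9.6]
gripper_width: 0.273
```

```bash
python3 d.py 0 0 18 0 0;python3 - <<'E'
from geo import *
cv2.imwrite("pics/w5.png",eyes.grab_frame("wrist")[:,:,::-1])
E
```

```text
5.15 now in handle frame mm [-0.6  0.5 19.5] grip 0.273 F handle [-3.8  3.9 12. ] j [-0.51  0.07  1.81  0.32  1.    0.66]
ang of tool x 0.1
([0.0006, 0.0005, 0.0015], [-0.12, 0.13, 0.06])
```

View pics/w5.png

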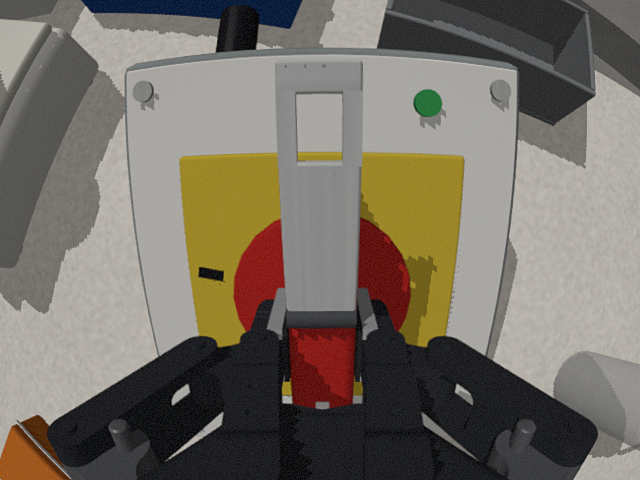

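Call:
apply_moves:
  commands:
    - {"linear": [0, 0, 0.0015], "delta_rot": [0, 0, 0], "fingers": 255}
    - {"linear": [0, 0, 0.0015], "delta_rot": [0, 0, 0], "fingers": 255}
    - {"linear": [0, 0, 0.0015], "delta_rot": [0, 0, -3], "fingers": 255}
    - {"linear": [0, 0, 0.0015], "delta_rot": [0, 0, -6], "fingers": 255}
    - {"linear": [0, 0, 0.0015], "delta_rot": [0, 0, -10], "fingers": 255}
    - {"linear": [0, 0, 0.0015], "delta_rot": [0, 0, -15], "fingers": 255}
    - {"linear": [0, 0, 0.0015], "delta_rot": [0, 0, -20], "fingers": 255}
    - {"linear": [0, 0, 0.0015], "delta_rot": [0, 0, -20], "fingers": 255}

```text
time: 6.0
tool_pos: [0.6444, -0.19, 0.1218]
tool_rot: [0.007, 0.935, 0.299, 0.19]
contact_force: [-10.1, 1.0, 10.1]
gripper_width: 0.274
```

```bash
python3 d.py 0 0 18 0.349 0;python3 - <<'E'
from geo import *
print(state()["ft_torque"])
cv2.imwrite("pics/w6.png",eyes.grab_frame("wrist")[:,:,::-1])
E
```

```text
6.0 now in handle frame mm [-0.5  0.2 18.3] grip 0.274 F handle [-3.5  5.2 12.9] j [-0.51  0.08  1.81  0.32  1.    0.31]
ang of tool x 20.1
([0.0005, 0.0002, 0.0003], [-0.1, 0.09, 0.14])
[0.2336913  1.08418618 0.34594727]
```

View pics/w6.png

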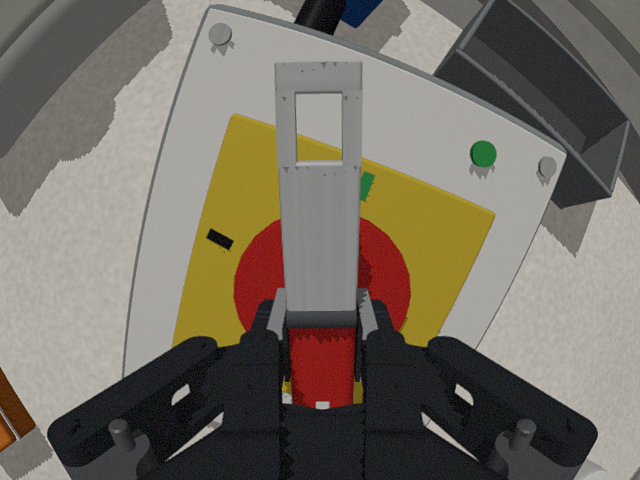

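Call:
apply_moves:
  commands:
    - {"linear": [0, 0, 0.0003], "delta_rot": [0, 0, -7], "fingers": 255}
    - {"linear": [0, 0, 0.0003], "delta_rot": [0, 0, -14], "fingers": 255}
    - {"linear": [0, 0, 0.0003], "delta_rot": [0, 0, -21], "fingers": 255}
    - {"linear": [0, 0, 0.0003], "delta_rot": [0, 0, -28], "fingers": 255}
    - {"linear": [0, 0, 0.0003], "delta_rot": [0, 0, -35], "fingers": 255}
    - {"linear": [0, 0, 0.0003], "delta_rot": [0, 0, -42], "fingers": 255}
    - {"linear": [0, 0, 0.0003], "delta_rot": [0, 0, -48], "fingers": 255}
    - {"linear": [0, 0, 0.0003], "delta_rot": [0, 0, -53], "fingers": 255}

```text
time: 6.85
tool_pos: [0.6455, -0.1907, 0.1225]
tool_rot: [0.093, 0.703, 0.685, 0.167]
contact_force: [-7.1, -0.1, 10.5]
gripper_width: 0.271
```

Call:
apply_moves:
  commands:
    - {"linear": [0, 0, 0], "delta_rot": [0, 0, -3], "fingers": 255}
    - {"linear": [0, 0, 0], "delta_rot": [0, 0, -5.5], "fingers": 255}
    - {"linear": [0, 0, 0], "delta_rot": [0, 0, -7], "fingers": 255}
    - {"linear": [0, 0, 0], "delta_rot": [0, 0, -8], "fingers": 255}
    - {"linear": [0, 0, 0], "delta_rot": [0, 0, -8], "fingers": 255}
    - {"linear": [0, 0, 0], "delta_rot": [0, 0, -8], "fingers": 255}
    - {"linear": [0, 0, 0], "delta_rot": [0, 0, -8], "fingers": 255}
    - {"linear": [0, 0, 0], "delta_rot": [0, 0, -8], "fingers": 255}

```text
time: 7.65
tool_pos: [0.6457, -0.1907, 0.1226]
tool_rot: [0.104, 0.655, 0.731, 0.16]
contact_force: [-6.1, -1.4, 10.3]
gripper_width: 0.27
```

```bash
python3 d.py 0 0 18 1.4 0;python3 - <<'E'
from geo import *
print(state()["ft_torque"])
cv2.imwrite("pics/w7.png",eyes.grab_frame("wrist")[:,:,::-1])
E
```

```text
7.65 now in handle frame mm [-0.9 -0.9 18.7] grip 0.27 F handle [-0.1  2.  11.9] j [-0.51  0.08  1.81  0.32  0.99 -0.76]
ang of tool x 81.0
([0.0009, -0.0009, 0.0007], [0.06, 0.06, 0.77])
[ 0.16209743  0.70769826 -0.24203999]
```

View pics/w7.png

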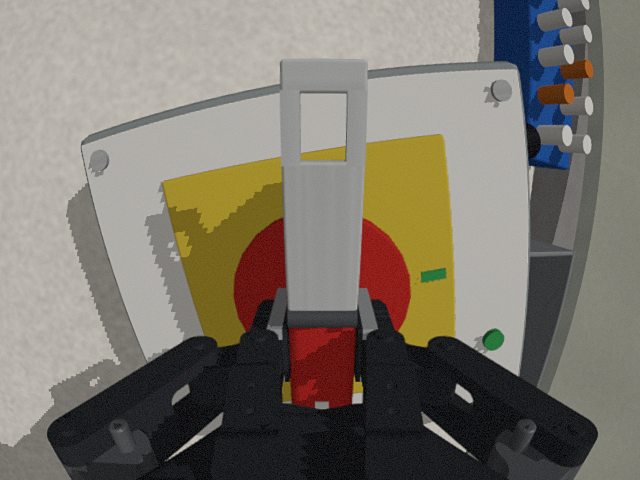

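Call:
apply_moves:
  commands:
    - {"linear": [0, 0, -0.002], "delta_rot": [0, 0, 0], "fingers": 255}
    - {"linear": [0, 0, -0.004], "delta_rot": [0, 0, 0], "fingers": 255}
    - {"linear": [0, 0, -0.006], "delta_rot": [0, 0, 0], "fingers": 255}
    - {"linear": [0, 0, -0.008], "delta_rot": [0, 0, 0], "fingers": 255}
    - {"linear": [0, 0, -0.008], "delta_rot": [0, 0, 0.5], "fingers": 255}
    - {"linear": [0, 0, -0.008], "delta_rot": [0, 0, 0.5], "fingers": 0}
    - {"linear": [0, 0, -0.008], "delta_rot": [0, 0, 0.5], "fingers": 0}
    - {"linear": [0, 0, -0.008], "delta_rot": [0, 0, 0.5], "fingers": 0}

```text
time: 8.5
tool_pos: [0.6414, -0.1899, 0.1264]
tool_rot: [0.101, 0.658, 0.729, 0.16]
contact_force: [-0.1, 0.1, -1.2]
gripper_width: 0.778
```

```bash
python3 d.py 0 0 100 1.4 0;python3 d.py 82 0 100 1.4 0
```

```text
8.5 now in handle frame mm [ 0.5  1.6 23.7] grip 0.778 F handle [ 0.   0.5 -1.1] j [-0.51  0.06  1.82  0.32  1.01 -0.75]
ang of tool x 80.5
([-0.0004, 0.0014, -0.0763], [-0.18, -0.11, 0.3])
8.5 now in handle frame mm [ 0.5  1.6 23.7] grip 0.778 F handle [ 0.   0.5 -1.1] j [-0.51  0.06  1.82  0.32  1.01 -0.75]
ang of tool x 80.5
([0.0816, 0.0018, -0.0761], [-0.18, -0.11, 0.3])
```

Call:
apply_moves:
  commands:
    - {"linear": [0, 0, -0.008], "delta_rot": [0, 0, 0], "fingers": 0}
    - {"linear": [0, 0, -0.025], "delta_rot": [0, 0, 0], "fingers": 0}
    - {"linear": [0, 0.001, -0.045], "delta_rot": [0, 0, 0.3], "fingers": 0}
    - {"linear": [0, 0.001, -0.07], "delta_rot": [0, 0, 0.3], "fingers": 0}
    - {"linear": [0, 0.001, -0.09], "delta_rot": [0, 0, 0.3], "fingers": 0}
    - {"linear": [0.01, 0.0015, -0.1], "delta_rot": [0, 0, 0.3], "fingers": 0}
    - {"linear": [0.01, 0.0015, -0.1], "delta_rot": [0, 0, 0.3], "fingers": 0}
    - {"linear": [0.01, 0.0015, -0.1], "delta_rot": [0, 0, 0.3], "fingers": 0}

```text
time: 9.3
tool_pos: [0.6059, -0.1897, 0.2214]
tool_rot: [0.101, 0.66, 0.727, 0.161]
contact_force: [0.1, 0.2, -0.4]
gripper_width: 1.0
```

```bash
python3 - <<'E'
from geo import *
s=state();cw=cam("wrist",s)
im=eyes.grab_frame("wrist")[:,:,::-1].copy()
H=Rl()@R.from_euler('z',1.4).as_matrix()
for L in ([(x,y,.057) for x in(-.06,.06) for y in(-.012,.012)], [(.014+d*np.cos(a),y,.0595+.002+d*np.sin(a)) for a in (.2,) for d in (0,.077) for y in (-.011,.011)]):
    for u in proj("wrist",C+np.array(L)@H.T,cw): cv2.circle(im,tuple(int(v) for v in u.round()),3,(255,0,255),1)
cv2.imwrite("pics/w8.png",im)
cv2.imwrite("pics/s8.png",cv2.resize(eyes.grab_frame("scene")[220:400,200:420,::-1],None,fx=3.6,fy=3.2))
E
python3 d.py 82 0 70 1.4 0
```

```text
9.4 now in handle frame mm [ 10.7   0.2 123.3] grip 0.998 F handle [ 0.4  0.7 -0.4] j [-0.54 -0.1   1.82  0.3   1.18 -0.72]
ang of tool x 80.2
([0.0712, 0.0005, 0.0535], [-0.23, -0.14, -0.01])
```

View pics/w8.png

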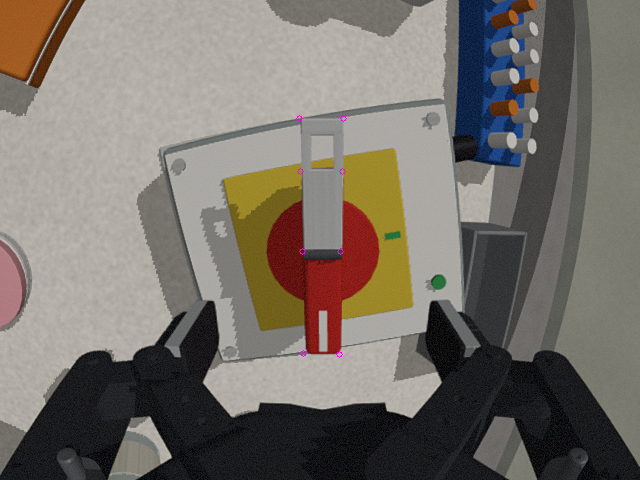

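View pics/s8.png

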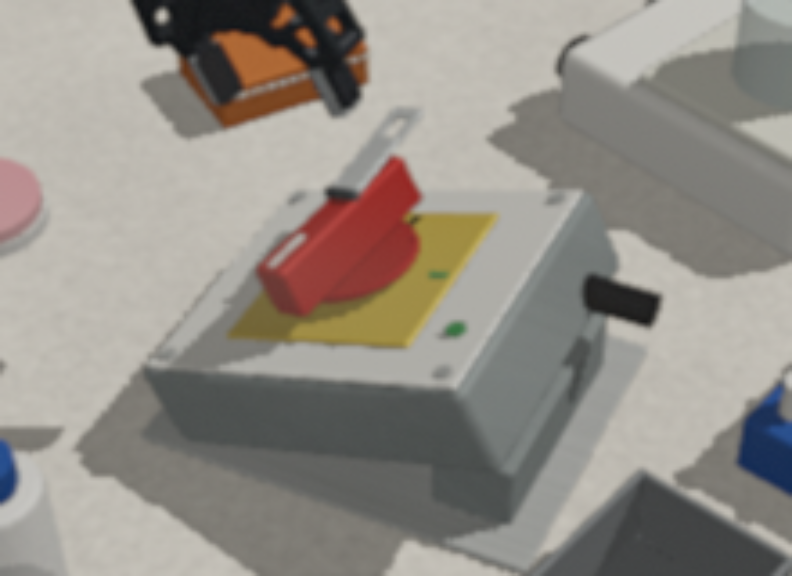

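```bash
python3 d.py 79 0 57 1.4 0
```

```text
9.4 now in handle frame mm [ 10.7   0.2 123.3] grip 0.998 F handle [ 0.4  0.7 -0.4] j [-0.54 -0.1   1.82  0.3   1.18 -0.72]
ang of tool x 80.2
([0.0682, 0.0005, 0.0665], [-0.23, -0.14, -0.01])
```

Call:
apply_moves:
  commands:
    - {"linear": [0.015, 0, 0], "delta_rot": [0, 0, 0], "fingers": 0}
    - {"linear": [0.035, 0, 0.005], "delta_rot": [-0.2, -0.2, 0], "fingers": 0}
    - {"linear": [0.055, 0, 0.012], "delta_rot": [-0.2, -0.2, 0], "fingers": 0}
    - {"linear": [0.068, 0, 0.025], "delta_rot": [-0.2, -0.2, 0], "fingers": 0}
    - {"linear": [0.068, 0, 0.04], "delta_rot": [-0.2, -0.2, 0], "fingers": 40}
    - {"linear": [0.068, 0, 0.055], "delta_rot": [-0.2, -0.2, 0], "fingers": 40}
    - {"linear": [0.068, 0, 0.066], "delta_rot": [-0.2, -0.2, 0], "fingers": 40}
    - {"linear": [0.068, 0, 0.066], "delta_rot": [-0.2, -0.2, 0], "fingers": 40}

```text
time: 10.2
tool_pos: [0.6215, -0.116, 0.1612]
tool_rot: [0.101, 0.661, 0.727, 0.16]
contact_force: [-0.7, -0.1, 0.1]
gripper_width: 0.842
```

```bash
python3 d.py 79 0 57 1.4 0; python3 - <<'E'
from geo import *
cv2.imwrite("pics/w9.png",eyes.grab_frame("wrist")[:,:,::-1])
E
```

```text
10.2 now in handle frame mm [78.2  1.5 55.8] grip 0.842 F handle [-0.   0.6  0.4] j [-0.41 -0.08  1.89  0.27  1.04 -0.61]
ang of tool x 80.1
([0.0008, 0.0015, -0.0012], [-0.17, 0.02, -0.07])
```

View pics/w9.png

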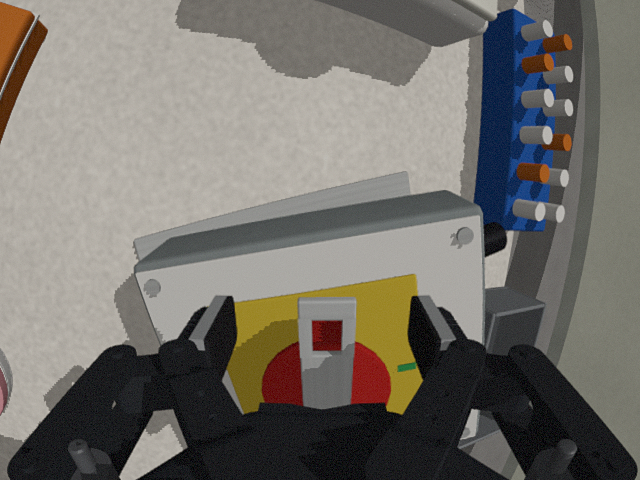

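Call:
apply_moves:
  commands:
    - {"linear": [0.001, 0.0015, 0], "delta_rot": [0, 0, 0], "fingers": 60}
    - {"linear": [0.001, 0.0015, 0], "delta_rot": [0, 0, 0], "fingers": 140}
    - {"linear": [0.001, 0.0015, 0], "delta_rot": [0, 0, 0], "fingers": 255}
    - {"linear": [0.001, 0.0015, 0], "delta_rot": [0, 0, 0], "fingers": 255}
    - {"linear": [0.001, 0.0015, 0], "delta_rot": [0, 0, 0], "fingers": 255}
    - {"linear": [0.001, 0.0015, 0], "delta_rot": [0, 0, 0], "fingers": 255}
    - {"linear": [0.001, 0.0015, 0], "delta_rot": [0, 0, 0], "fingers": 255}
    - {"linear": [0.001, 0.0015, 0], "delta_rot": [0, 0, 0], "fingers": 255}

```text
time: 11.05
tool_pos: [0.6236, -0.115, 0.1653]
tool_rot: [0.104, 0.66, 0.727, 0.161]
contact_force: [-2.1, 1.1, 2.7]
gripper_width: 0.233
```

```bash
python3 d.py 79 0 57 1.4 0; python3 - <<'E'
from geo import *
cv2.imwrite("pics/w10.png",eyes.grab_frame("wrist")[:,:,::-1])
# arc: grasp r=66
r=np.hypot(79-14,75-59.5);a0=np.arctan2(75-59.5,65);print(r,a0)
for k in range(0,17): 
    a=a0+k*(1.57-a0)/16; print(k,round(a,2),"dx",round(r*(np.cos(a)-np.cos(a0)),1),"dz",round(r*(np.sin(a)-np.sin(a0)),1))
E
```

```text
11.05 now in handle frame mm [79.3 -2.1 58.8] grip 0.233 F handle [1.5 0.8 3.2] j [-0.4  -0.08  1.89  0.27  1.04 -0.6 ]
ang of tool x 80.2
([-0.0003, -0.0021, 0.0018], [0.08, 0.13, 0.01])
66.82252614201292 0.23408980130562634
0 0.23 dx 0.0 dz 0.0
1 0.32 dx -1.5 dz 5.4
2 0.4 dx -3.5 dz 10.6
3 0.48 dx -5.9 dz 15.6
4 0.57 dx -8.7 dz 20.5
5 0.65 dx -11.9 dz 25.0
6 0.74 dx -15.4 dz 29.3
7 0.82 dx -19.3 dz 33.3
8 0.9 dx -23.6 dz 36.9
9 0.99 dx -28.1 dz 40.2
10 1.07 dx -32.9 dz 43.1
11 1.15 dx -37.9 dz 45.6
12 1.24 dx -43.0 dz 47.6
13 1.32 dx -48.4 dz 49.2
14 1.4 dx -53.8 dz 50.4
15 1.49 dx -59.4 dz 51.1
16 1.57 dx -64.9 dz 51.3
```

View pics/w10.png

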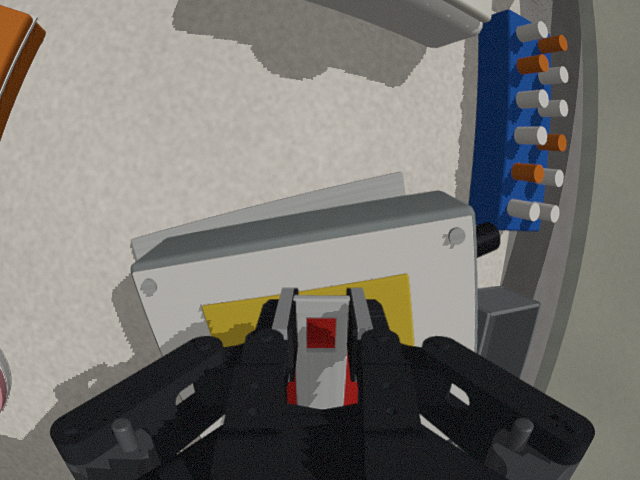

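Call:
apply_moves:
  commands:
    - {"linear": [-0.001, 0, -0.003], "delta_rot": [0, 0, 0], "fingers": 255}
    - {"linear": [-0.002, 0, -0.007], "delta_rot": [0, 0, 0], "fingers": 255}
    - {"linear": [-0.004, 0, -0.011], "delta_rot": [0, 0, 0], "fingers": 255}
    - {"linear": [-0.006, 0, -0.0155], "delta_rot": [0, 0, 0], "fingers": 255}
    - {"linear": [-0.0085, 0, -0.0205], "delta_rot": [0, 0, 0], "fingers": 255}
    - {"linear": [-0.012, 0, -0.025], "delta_rot": [0, 0, 0], "fingers": 255}
    - {"linear": [-0.012, 0, -0.025], "delta_rot": [0, 0, 0], "fingers": 255}
    - {"linear": [-0.012, 0, -0.025], "delta_rot": [0, 0, 0], "fingers": 255}

```text
time: 11.9
tool_pos: [0.6154, -0.1294, 0.1874]
tool_rot: [0.103, 0.66, 0.726, 0.16]
contact_force: [0.8, 2.2, -7.8]
gripper_width: 0.235
```

```bash
python3 d.py 79 0 57 1.4 0; python3 - <<'E'
from geo import *
print(state()["ft_torque"])
cv2.imwrite("pics/w11.png",eyes.grab_frame("wrist")[:,:,::-1])
cv2.imwrite("pics/s11.png",cv2.resize(eyes.grab_frame("scene")[220:400,200:420,::-1],None,fx=3.6,fy=3.2))
E
```

```text
11.9 now in handle frame mm [67.3 -1.5 83.7] grip 0.235 F handle [ 1.6  2.  -7.7] j [-0.43 -0.11  1.88  0.27  1.09 -0.62]
ang of tool x 80.2
([0.0118, -0.0015, 0.0266], [0.01, 0.11, -0.02])
[0.32875579 0.67527293 0.01529001]
```

View pics/w11.png

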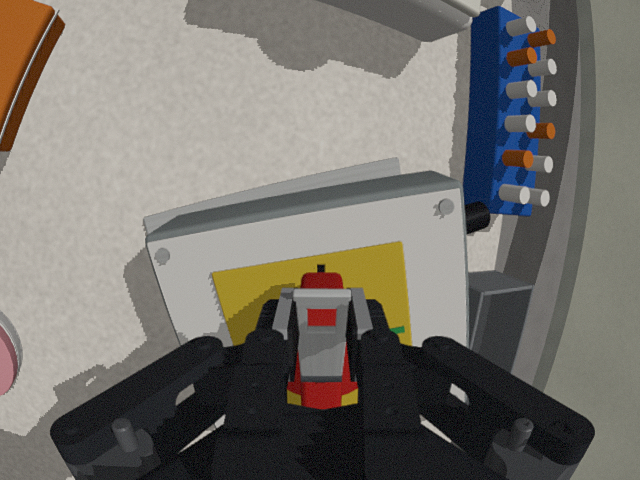

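View pics/s11.png

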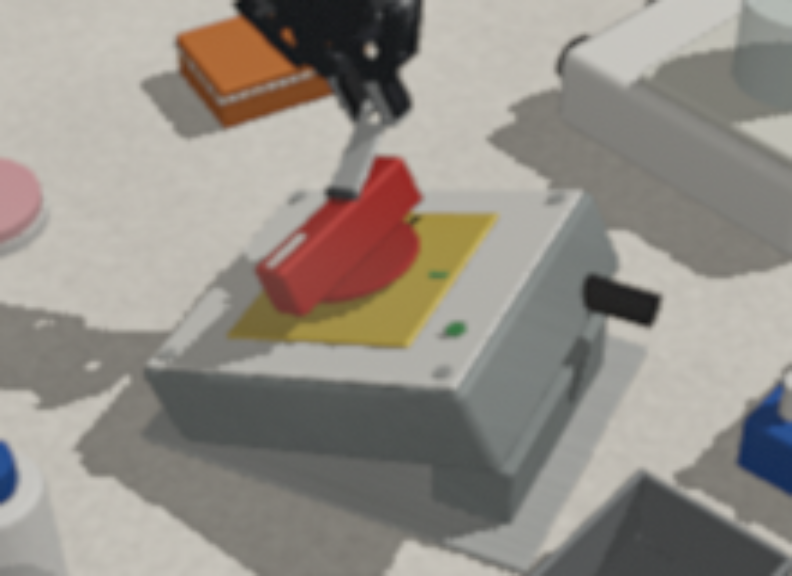

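Call:
apply_moves:
  commands:
    - {"linear": [-0.0035, 0, -0.0045], "delta_rot": [0, 0, 0], "fingers": 255}
    - {"linear": [-0.0075, 0, -0.0085], "delta_rot": [0, 0, 0], "fingers": 255}
    - {"linear": [-0.0115, 0, -0.012], "delta_rot": [0, 0, 0], "fingers": 255}
    - {"linear": [-0.016, 0, -0.0155], "delta_rot": [0, 0, 0], "fingers": 255}
    - {"linear": [-0.021, 0, -0.0185], "delta_rot": [0, 0, 0], "fingers": 255}
    - {"linear": [-0.026, 0, -0.021], "delta_rot": [0, 0, 0], "fingers": 255}
    - {"linear": [-0.031, 0, -0.023], "delta_rot": [0, 0, 0], "fingers": 255}
    - {"linear": [-0.0365, 0, -0.0245], "delta_rot": [0, 0, 0], "fingers": 255}

```text
time: 12.8
tool_pos: [0.6111, -0.1678, 0.2095]
tool_rot: [0.104, 0.66, 0.727, 0.161]
contact_force: [-3.6, 7.1, -2.8]
gripper_width: 0.223
```

```bash
python3 d.py 79 0 57 1.4 0; python3 - <<'E'
from geo import *
print(state()["ft_torque"])
cv2.imwrite("pics/w12.png",eyes.grab_frame("wrist")[:,:,::-1])
cv2.imwrite("pics/s12.png",cv2.resize(eyes.grab_frame("scene")[220:400,200:420,::-1],None,fx=3.6,fy=3.2))
E
```

```text
12.8 now in handle frame mm [ 31.   -2.7 109.5] grip 0.223 F handle [ 7.2  3.8 -2. ] j [-0.5  -0.11  1.84  0.29  1.14 -0.69]
ang of tool x 80.2
([0.048, -0.0028, 0.0524], [0.12, 0.06, 0.03])
[1.39697052 0.96539338 0.39912632]
```

View pics/s12.png

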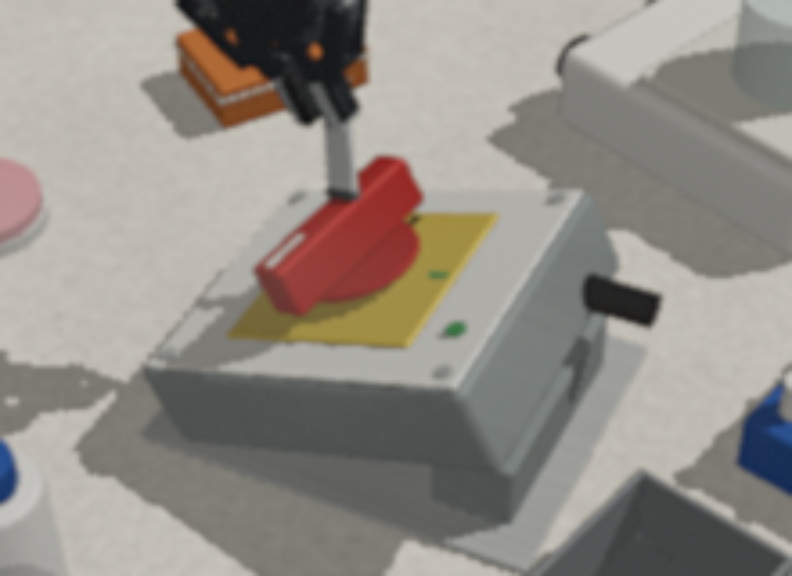

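Call:
apply_moves:
  commands:
    - {"linear": [-0.004, 0, -0.0005], "delta_rot": [0, 0, 0], "fingers": 255}
    - {"linear": [-0.008, 0, -0.001], "delta_rot": [0, 0, 0], "fingers": 255}
    - {"linear": [-0.012, 0, -0.001], "delta_rot": [0, 0, 0], "fingers": 255}
    - {"linear": [-0.016, 0, -0.001], "delta_rot": [0, 0, 0], "fingers": 255}
    - {"linear": [-0.018, 0, -0.001], "delta_rot": [0, 0, 0], "fingers": 255}
    - {"linear": [-0.02, 0, -0.001], "delta_rot": [0, 0, 0], "fingers": 255}
    - {"linear": [-0.021, 0, -0.001], "delta_rot": [0, 0, 0], "fingers": 255}
    - {"linear": [-0.021, 0, -0.001], "delta_rot": [0, 0, 0], "fingers": 255}

```text
time: 13.7
tool_pos: [0.6134, -0.1889, 0.2116]
tool_rot: [0.104, 0.66, 0.727, 0.162]
contact_force: [-8.5, 6.7, 3.6]
gripper_width: 0.201
```

```bash
python3 d.py 10 0 110 1.4 0; python3 - <<'E'
from geo import *
print(state()["ft_torque"])
cv2.imwrite("pics/w13.png",eyes.grab_frame("wrist")[:,:,::-1])
cv2.imwrite("pics/s13.png",cv2.resize(eyes.grab_frame("scene")[220:400,200:420,::-1],None,fx=3.6,fy=3.2))
E
```

```text
13.7 now in handle frame mm [ 10.   -3.9 112.7] grip 0.201 F handle [7.8 6.  5.7] j [-0.53 -0.09  1.82  0.3   1.15 -0.72]
ang of tool x 80.3
([-0.0, -0.004, 0.0027], [0.21, 0.12, 0.06])
[1.46062865 1.29738017 0.51962006]
```

View pics/s13.png

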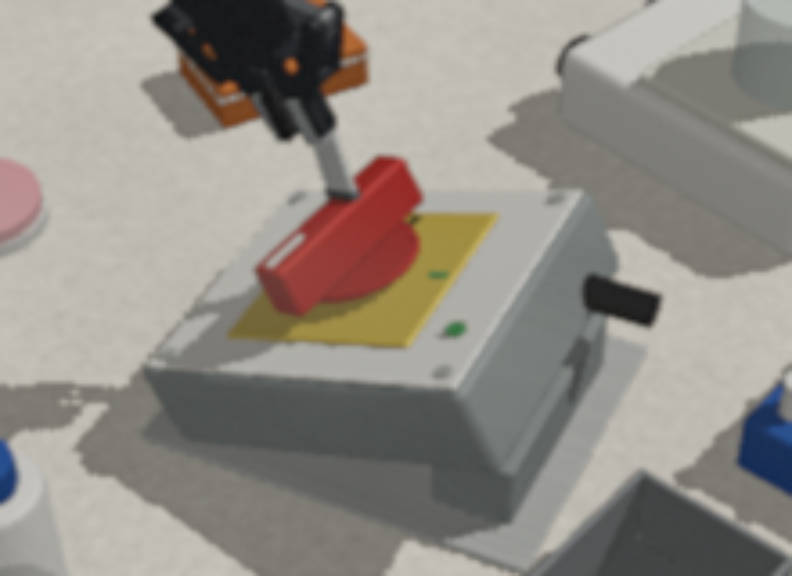

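View pics/w13.png

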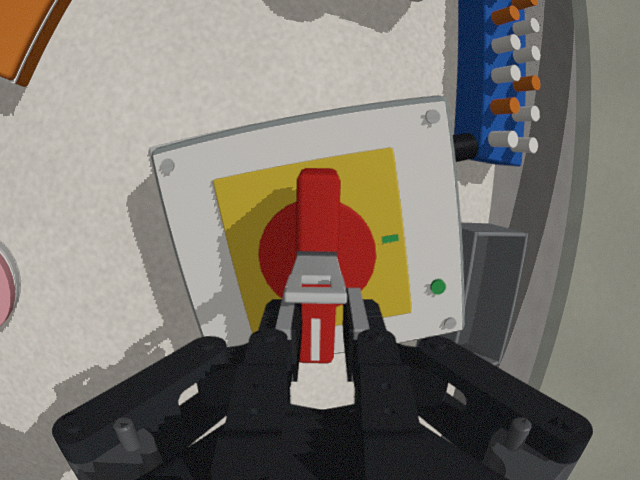

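Call:
apply_moves:
  commands:
    - {"linear": [-0.001, -0.001, 0], "delta_rot": [0, 0, 0], "fingers": 255}
    - {"linear": [-0.002, -0.002, 0], "delta_rot": [0, 0, 0], "fingers": 255}
    - {"linear": [-0.003, -0.002, 0], "delta_rot": [0, 0, 0], "fingers": 255}
    - {"linear": [-0.004, -0.002, 0], "delta_rot": [0, 0, 0], "fingers": 255}
    - {"linear": [-0.004, -0.002, 0], "delta_rot": [0, 0, 0], "fingers": 255}
    - {"linear": [-0.004, -0.002, 0], "delta_rot": [0, 0, 0], "fingers": 255}
    - {"linear": [-0.004, -0.002, 0], "delta_rot": [0, 0, 0], "fingers": 255}
    - {"linear": [-0.004, -0.002, 0], "delta_rot": [0, 0, 0], "fingers": 255}

```text
time: 14.6
tool_pos: [0.6128, -0.1925, 0.2112]
tool_rot: [0.105, 0.659, 0.726, 0.163]
contact_force: [-5.8, 9.1, 5.0]
gripper_width: 0.2
```

```bash
python3 d.py 10 0 110 1.4 0; python3 - <<'E'
from geo import *
print(state()["ft_torque"])
E
```

```text
14.6 now in handle frame mm [  6.5  -3.  113. ] grip 0.2 F handle [10.   2.8  5.8] j [-0.54 -0.08  1.82  0.3   1.15 -0.73]
ang of tool x 80.3
([0.0035, -0.003, 0.0029], [0.35, 0.1, 0.07])
[1.73388698 0.84138238 0.59729961]
```

Call:
apply_moves:
  commands:
    - {"linear": [0, 0, 0], "delta_rot": [0, 0, 0], "fingers": 0}
    - {"linear": [0, 0, 0], "delta_rot": [0, 0, 0], "fingers": 0}
    - {"linear": [0, 0, 0], "delta_rot": [0, 0, 0], "fingers": 0}
    - {"linear": [0, 0, 0], "delta_rot": [0, 0, 0], "fingers": 0}
    - {"linear": [0, 0, -0.015], "delta_rot": [0, 0, 0], "fingers": 0}
    - {"linear": [0, 0, -0.04], "delta_rot": [0, 0, 0], "fingers": 0}
    - {"linear": [0, 0, -0.065], "delta_rot": [0, 0, 0], "fingers": 0}
    - {"linear": [0, 0, -0.08], "delta_rot": [0, 0, 0], "fingers": 0}

```text
time: 15.4
tool_pos: [0.5825, -0.2016, 0.2846]
tool_rot: [0.106, 0.66, 0.726, 0.161]
contact_force: [0.7, 0.2, 0.7]
gripper_width: 1.0
```

```bash
python3 d.py 10 0 110 1.4 0; python3 - <<'E'
from geo import *
s=state();cw=cam("wrist",s)
im=eyes.grab_frame("wrist")[:,:,::-1].copy();cv2.imwrite("pics/w14r.png",im)
H=Rl()@R.from_euler('z',1.4).as_matrix()
for a,col in((1.6,(255,0,255)),(1.45,(0,255,0))):
    L=[(.014+d*np.cos(a)+t*np.sin(a),y,.0595+d*np.sin(a)-t*np.cos(a)) for d in (.077,) for t in(-.002,.002) for y in (-.011,.011)]
    for u in proj("wrist",C+np.array(L)@H.T,cw): print(a,u.round(1));cv2.circle(im,tuple(int(v) for v in u.round()),2,col,1)
cv2.imwrite("pics/w14.png",im)
im=eyes.grab_frame("scene")[:,:,::-1].copy();cv2.imwrite("pics/s14r.png",im);cs=cam("scene")
for a,col in((1.6,(255,0,255)),(1.45,(0,255,0))):
    L=[(.014+d*np.cos(a)+t*np.sin(a),y,.0595+d*np.sin(a)-t*np.cos(a)) for d in (.077,) for t in(0,) for y in (-.011,.011)]
    for u in proj("scene",C+np.array(L)@H.T,cs): print(a,u.round(1))
cv2.imwrite("pics/s14.png",cv2.resize(im[220:400,200:420],None,fx=3.6,fy=3.2))
cv2.imwrite("pics/w14z.png",cv2.resize(im if 0 else cv2.imread("pics/w14.png")[150:350,220:440],None,fx=3,fy=3))
E
```

```text
15.4 now in handle frame mm [  5.4  -1.4 192.8] grip 1.0 F handle [ 0.2 -0.9  0.4] j [-0.58 -0.19  1.79  0.3   1.29 -0.73]
ang of tool x 80.3
([0.005, -0.0018, 0.0828], [0.28, 0.29, 0.05])
1.6 [338.3 252.6]
1.6 [299.3 252.7]
1.6 [338.4 246. ]
1.6 [299.2 246. ]
1.45 [338.6 232.8]
1.45 [299.  232.9]
1.45 [338.6 225.7]
1.45 [298.9 225.7]
1.6 [283.9 252.2]
1.6 [276.1 251.3]
1.45 [287.5 249. ]
1.45 [279.7 248.1]
```

View pics/w14z.png

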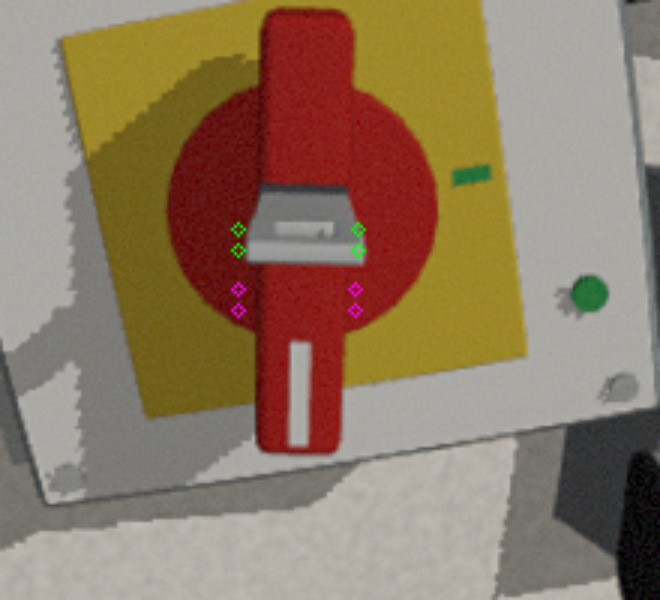

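View pics/s14.png

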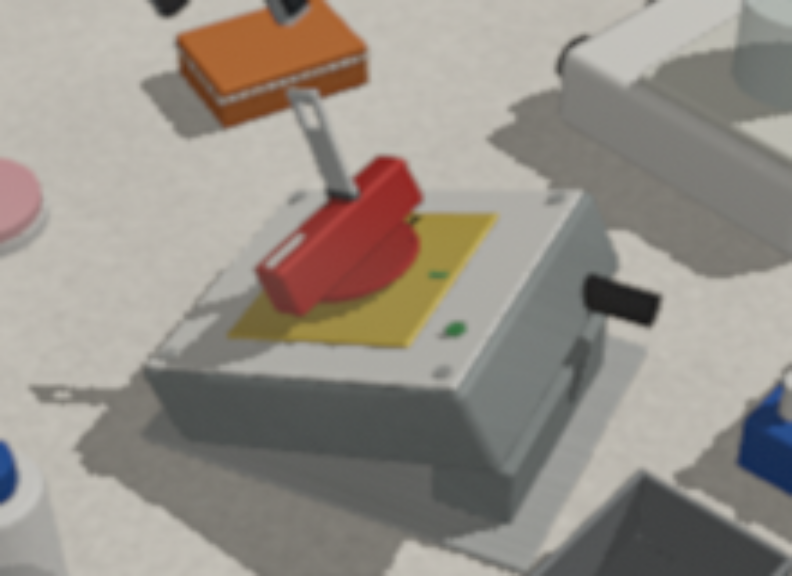

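Call:
apply_moves:
  commands:
    - {"linear": [0.012, 0, 0], "delta_rot": [0, 0, 0], "fingers": 255}
    - {"linear": [0.03, 0, 0], "delta_rot": [0, 0, 0], "fingers": 255}
    - {"linear": [0.046, 0, 0], "delta_rot": [0, 0, 0], "fingers": 255}
    - {"linear": [0.05, -0.001, 0], "delta_rot": [0, 0, 0], "fingers": 255}
    - {"linear": [0.05, -0.001, 0], "delta_rot": [0, 0, 0], "fingers": 255}
    - {"linear": [0.05, -0.001, 0], "delta_rot": [0, 0, 0], "fingers": 255}
    - {"linear": [0.05, -0.001, 0], "delta_rot": [0, 0, 0], "fingers": 255}
    - {"linear": [0.05, -0.001, 0], "delta_rot": [0, 0, 0], "fingers": 255}

```text
time: 16.3
tool_pos: [0.5761, -0.1516, 0.2836]
tool_rot: [0.104, 0.66, 0.726, 0.161]
contact_force: [-0.1, -0.1, -0.3]
gripper_width: -0.002
```

```bash
cat > m4.py <<'E'
import sys
from geo import *
s=state();cw=cam("wrist",s)
im=eyes.grab_frame("wrist")[:,:,::-1].copy()
H=Rl()@R.from_euler('z',1.4).as_matrix()
for a,col in((1.6,(255,0,255)),(1.45,(0,255,0))):
    L=[(.014+d*np.cos(a)+t*np.sin(a),y,.0595+d*np.sin(a)-t*np.cos(a)) for d in (.077,) for t in(-.002,.002) for y in (-.011,.011)]
    for u in proj("wrist",C+np.array(L)@H.T,cw): cv2.circle(im,tuple(int(v) for v in u.round()),2,col,1)
for u in proj("wrist",C+np.array([(x,y,.057) for x in(-.06,.06) for y in(-.012,.012)])@H.T,cw): cv2.circle(im,tuple(int(v) for v in u.round()),2,(255,255,0),1)
cv2.imwrite(sys.argv[1],cv2.resize(im[150:400,190:450],None,fx=2.4,fy=2.4))
E
python3 m4.py pics/w15.png; python3 d.py 50 0 112 1.4 0
```

```text
16.35 now in handle frame mm [ 55.6   1.1 189.2] grip 0.001 F handle [0.4 0.8 0.2] j [-0.51 -0.25  1.84  0.28  1.28 -0.65]
ang of tool x 80.2
([-0.0054, 0.001, 0.0772], [0.08, 0.14, -0.03])
```

View pics/w15.png

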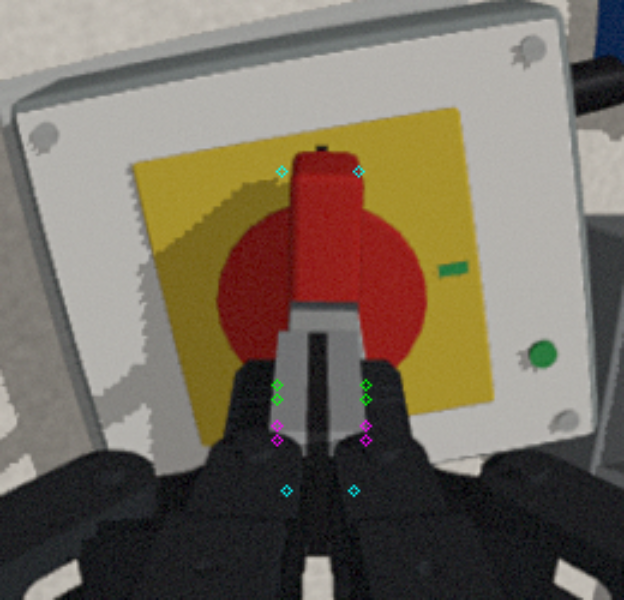

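```bash
python3 - <<'E'
from geo import *
cs=cam("scene");H=Rl()@R.from_euler('z',1.4).as_matrix()
im=eyes.grab_frame("scene")[:,:,::-1].copy()
x0,y0,f=260,225,8
z=cv2.resize(im[y0:y0+70,x0:x0+75],None,fx=f,fy=f,interpolation=cv2.INTER_CUBIC)
def dr(L,col):
    for u in proj("scene",C+np.array(L)@H.T,cs):
        cv2.circle(z,(int((u[0]-x0+.5)*f),int((u[1]-y0+.5)*f)),3,col,1)
for a,col in((1.6,(255,0,255)),(1.4,(0,255,0))):
    dr([(.014+d*np.cos(a)+t*np.sin(a),y,.0595+d*np.sin(a)-t*np.cos(a)) for d in (.077,) for t in(-.002,.002) for y in (-.011,.011)],col)
dr([(x,y,.057) for x in(-.06,.06) for y in(-.012,.012)],(255,255,0))
dr([(.014,y,.0595) for y in(-.011,.011)],(255,0,0))
cv2.imwrite("pics/s16.png",z)
E
```

```text
(no output)
```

View pics/s16.png

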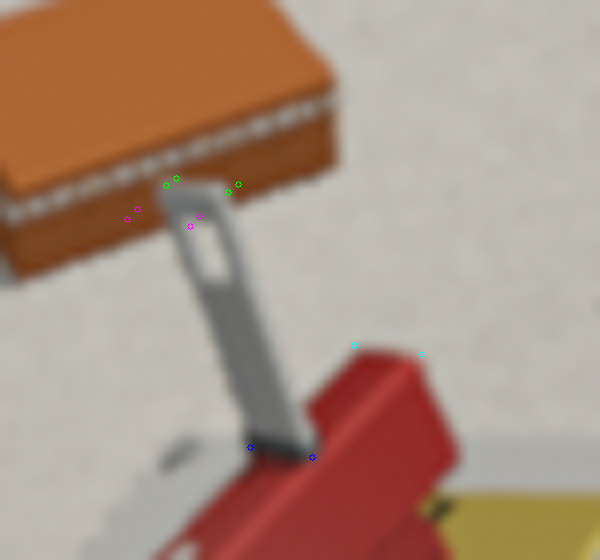

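Call:
apply_moves:
  commands:
    - {"linear": [-0.002, 0.001, 0.01], "delta_rot": [0, 0, 0], "fingers": 255}
    - {"linear": [-0.003, 0.001, 0.025], "delta_rot": [0, 0, 0], "fingers": 255}
    - {"linear": [-0.003, 0.001, 0.045], "delta_rot": [0, 0, 0], "fingers": 255}
    - {"linear": [-0.003, 0.001, 0.062], "delta_rot": [0, 0, 0], "fingers": 255}
    - {"linear": [-0.003, 0.001, 0.075], "delta_rot": [0, 0, 0], "fingers": 255}
    - {"linear": [-0.003, 0.001, 0.075], "delta_rot": [0, 0, 0], "fingers": 255}
    - {"linear": [-0.009, 0.001, 0.075], "delta_rot": [0, 0, 0], "fingers": 255}
    - {"linear": [-0.015, 0.001, 0.075], "delta_rot": [0, 0, 0], "fingers": 255}

```text
time: 17.2
tool_pos: [0.6063, -0.1594, 0.2147]
tool_rot: [0.105, 0.66, 0.727, 0.161]
contact_force: [0.5, 0.1, 0.4]
gripper_width: 0.001
```

```bash
python3 d.py 25 0 112 1.4 0
```

```text
17.2 now in handle frame mm [ 40.2  -0.9 115.2] grip 0.001 F handle [ 0.  -0.6  0.2] j [-0.49 -0.13  1.85  0.29  1.14 -0.67]
ang of tool x 80.3
([-0.0152, -0.0009, 0.0032], [0.17, 0.18, 0.05])
```

Now push gently towards the expected stop (contact x ≈ 25 mm), watching force.

Call:
apply_moves:
  commands:
    - {"linear": [-0.004, 0, 0.001], "delta_rot": [0, 0, 0], "fingers": 255}
    - {"linear": [-0.008, 0, 0.002], "delta_rot": [0, 0, 0], "fingers": 255}
    - {"linear": [-0.011, 0, 0.002], "delta_rot": [0, 0, 0], "fingers": 255}
    - {"linear": [-0.013, 0, 0.002], "delta_rot": [0, 0, 0], "fingers": 255}
    - {"linear": [-0.015, 0, 0.002], "delta_rot": [0, 0, 0], "fingers": 255}
    - {"linear": [-0.015, 0, 0.002], "delta_rot": [0, 0, 0], "fingers": 255}
    - {"linear": [-0.015, 0, 0.002], "delta_rot": [0, 0, 0], "fingers": 255}
    - {"linear": [-0.015, 0, 0.002], "delta_rot": [0, 0, 0], "fingers": 255}

```text
time: 18.0
tool_pos: [0.6082, -0.1734, 0.2109]
tool_rot: [0.104, 0.66, 0.727, 0.161]
contact_force: [-0.6, 1.2, 2.1]
gripper_width: -0.002
```

```bash
python3 d.py 21 0 112 1.4 0; python3 m4.py pics/w17.png
```

```text
18.0 now in handle frame mm [ 2.590e+01 -1.000e-01  1.123e+02] grip -0.002 F handle [ 1.4 -0.3  2.1] j [-0.51 -0.11  1.84  0.29  1.14 -0.7 ]
ang of tool x 80.2
([-0.0049, -0.0001, 0.0004], [0.09, 0.13, 0.02])
```

View pics/w17.png

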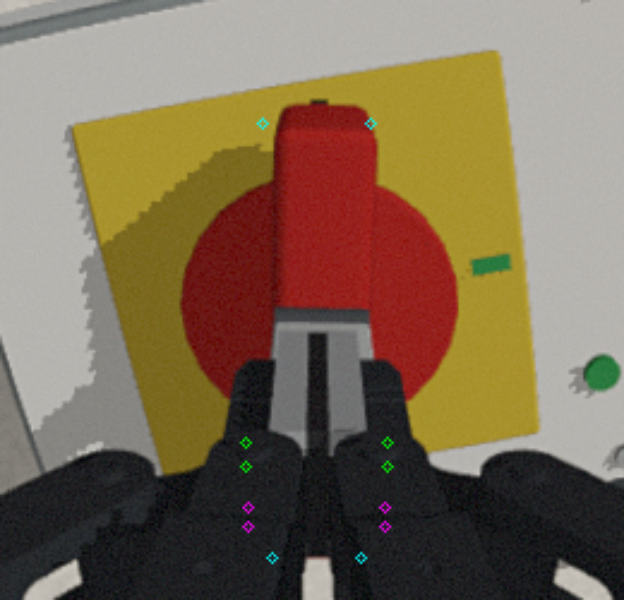

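Call:
apply_moves:
  commands:
    - {"linear": [-0.002, 0, 0], "delta_rot": [0, 0, 0], "fingers": 255}
    - {"linear": [-0.004, 0, 0], "delta_rot": [0, 0, 0], "fingers": 255}
    - {"linear": [-0.006, 0, 0], "delta_rot": [0, 0, 0], "fingers": 255}
    - {"linear": [-0.006, 0, 0], "delta_rot": [0, 0, 0], "fingers": 255}
    - {"linear": [-0.006, 0, 0], "delta_rot": [0, 0, 0], "fingers": 255}
    - {"linear": [-0.006, 0, 0], "delta_rot": [0, 0, 0], "fingers": 255}
    - {"linear": [-0.006, 0, 0], "delta_rot": [0, 0, 0], "fingers": 255}
    - {"linear": [-0.006, 0, 0], "delta_rot": [0, 0, 0], "fingers": 255}

```text
time: 18.85
tool_pos: [0.6088, -0.1779, 0.2108]
tool_rot: [0.102, 0.66, 0.727, 0.162]
contact_force: [-2.2, 7.7, 4.3]
gripper_width: 0.0
```

```bash
python3 d.py 21 0 112 1.4 0; cat > s.py <<'E'
import sys
from geo import *
cs=cam("scene");H=Rl()@R.from_euler('z',1.4).as_matrix()
im=eyes.grab_frame("scene")[:,:,::-1].copy()
x0,y0,f=255,225,8
z=cv2.resize(im[y0:y0+72,x0:x0+80],None,fx=f,fy=f,interpolation=cv2.INTER_CUBIC)
def dr(L,col):
    for u in proj("scene",C+np.array(L)@H.T,cs):
        cv2.circle(z,(int((u[0]-x0+.5)*f),int((u[1]-y0+.5)*f)),3,col,1)
for a,col in((1.6,(255,0,255)),(1.4,(0,255,0))):
    dr([(.014+d*np.cos(a)+t*np.sin(a),y,.0595+d*np.sin(a)-t*np.cos(a)) for d in (.077,) for t in(-.002,.002) for y in (-.011,.011)],col)
dr([(.06,y,.057) for y in(-.012,.012)],(255,255,0))
dr([(.014,y,.0595) for y in(-.011,.011)],(255,0,0))
cv2.imwrite(sys.argv[1],z)
E
python3 s.py pics/s18.png
```

```text
18.85 now in handle frame mm [ 21.4  -0.2 112.5] grip 0.0 F handle [ 8.2 -0.1  4. ] j [-0.52 -0.1   1.84  0.3   1.15 -0.7 ]
ang of tool x 80.2
([-0.0004, -0.0002, 0.0005], [0.07, -0.07, 0.01])
```

View pics/s18.png

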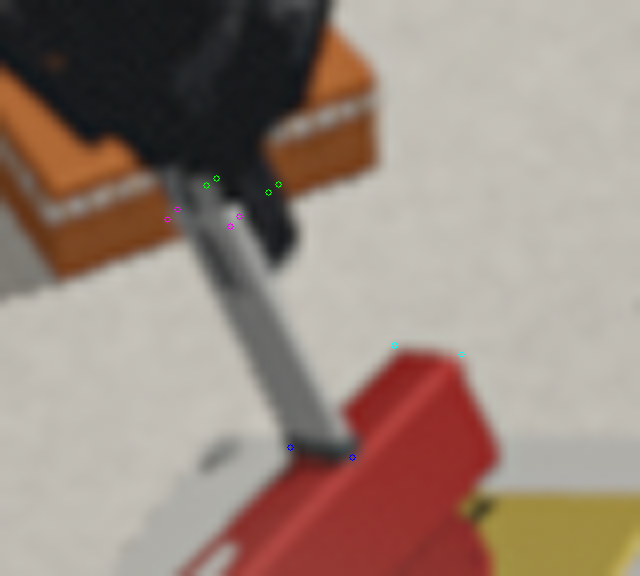

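Call:
apply_moves:
  commands:
    - {"linear": [-0.001, 0, 0], "delta_rot": [0, 0, 0], "fingers": 255}
    - {"linear": [-0.002, 0, 0], "delta_rot": [0, 0, 0], "fingers": 255}
    - {"linear": [-0.003, 0, 0], "delta_rot": [0, 0, 0], "fingers": 255}
    - {"linear": [-0.003, 0, 0], "delta_rot": [0, 0, 0], "fingers": 255}
    - {"linear": [-0.003, 0, 0], "delta_rot": [0, 0, 0], "fingers": 255}
    - {"linear": [-0.003, 0, 0], "delta_rot": [0, 0, 0], "fingers": 255}
    - {"linear": [-0.003, 0, 0], "delta_rot": [0, 0, 0], "fingers": 255}
    - {"linear": [-0.003, 0, 0], "delta_rot": [0, 0, 0], "fingers": 255}

```text
time: 19.7
tool_pos: [0.609, -0.1798, 0.2107]
tool_rot: [0.101, 0.66, 0.727, 0.163]
contact_force: [-3.3, 9.3, 6.3]
gripper_width: -0.001
```

```bash
python3 d.py 21 0 112 1.4 0
```

```text
19.7 now in handle frame mm [ 19.4  -0.3 112.5] grip -0.001 F handle [10.  -0.   6.2] j [-0.53 -0.1   1.83  0.3   1.15 -0.71]
ang of tool x 80.2
([0.0016, -0.0003, 0.0005], [0.06, -0.2, 0.01])
```

Call:
apply_moves:
  commands:
    - {"linear": [0.005, 0, 0], "delta_rot": [0, 0, 0], "fingers": 255}
    - {"linear": [0.02, 0, 0], "delta_rot": [0, 0, 0], "fingers": 255}
    - {"linear": [0.04, 0, 0], "delta_rot": [0, 0, 0], "fingers": 255}
    - {"linear": [0.06, 0, -0.01], "delta_rot": [0, 0, 0], "fingers": 255}
    - {"linear": [0.07, 0, -0.03], "delta_rot": [0, 0, 0], "fingers": 255}
    - {"linear": [0.07, 0, -0.05], "delta_rot": [0, 0, 0], "fingers": 255}
    - {"linear": [0.07, 0, -0.06], "delta_rot": [0, 0, 0], "fingers": 255}
    - {"linear": [0.07, 0, -0.06], "delta_rot": [0, 0, 0], "fingers": 255}

```text
time: 20.5
tool_pos: [0.5803, -0.1193, 0.2721]
tool_rot: [0.106, 0.66, 0.726, 0.161]
contact_force: [-0.3, 0.1, -0.5]
gripper_width: -0.004
```

```bash
python3 d.py 21 0 112 1.4 0; python3 s.py pics/s19.png
```

```text
20.5 now in handle frame mm [ 86.4  -1.1 173.9] grip -0.004 F handle [ 0.1  0.4 -0.4] j [-0.44 -0.26  1.87  0.26  1.24 -0.59]
ang of tool x 80.2
([-0.0651, -0.0014, 0.0622], [0.26, 0.27, 0.03])
```

View pics/s19.png

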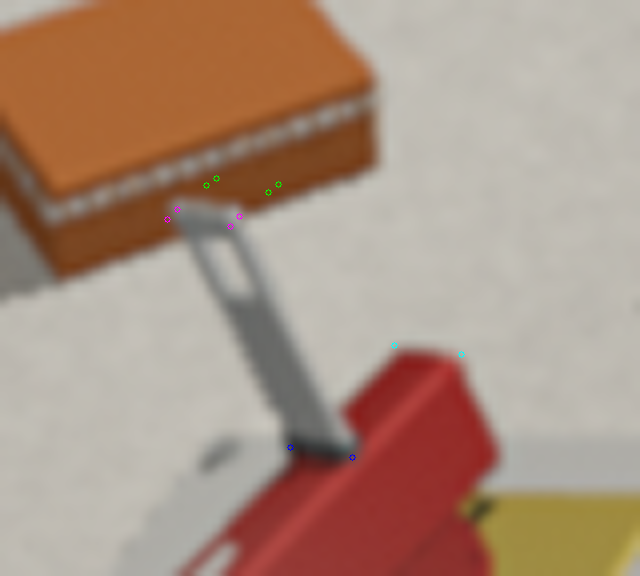

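Call:
apply_moves:
  commands:
    - {"linear": [0, 0, -0.02], "delta_rot": [0, 0, 0], "fingers": 0}
    - {"linear": [-0.01, 0, -0.045], "delta_rot": [0, 0, 0], "fingers": 0}
    - {"linear": [-0.04, 0, -0.06], "delta_rot": [0, 0, 0], "fingers": 0}
    - {"linear": [-0.07, 0, -0.06], "delta_rot": [0, 0, 0], "fingers": 0}
    - {"linear": [-0.08, 0, -0.06], "delta_rot": [0, 0, 0], "fingers": 0}
    - {"linear": [-0.08, 0, -0.06], "delta_rot": [0, 0, 0], "fingers": 0}
    - {"linear": [-0.08, 0, -0.06], "delta_rot": [0, 0, 0], "fingers": 0}
    - {"linear": [-0.08, 0, -0.06], "delta_rot": [0, 0, 0], "fingers": 0}

```text
time: 21.35
tool_pos: [0.5666, -0.2028, 0.3201]
tool_rot: [0.103, 0.66, 0.727, 0.161]
contact_force: [1.0, -0.1, 0.3]
gripper_width: 1.001
```

```bash
python3 m4.py pics/w20.png; python3 d.py 21 0 112 1.4 0; python3 - <<'E'
from geo import *
cv2.imwrite("pics/t20.png",eyes.grab_frame("top")[:,:,::-1])
E
```

```text
21.4 now in handle frame mm [8.200e+00 2.000e-01 2.319e+02] grip 0.997 F handle [-0.4  0.5 -0.1] j [-0.6  -0.23  1.77  0.3   1.36 -0.73]
ang of tool x 80.3
([0.0129, 0.0001, 0.1199], [0.06, 0.07, 0.06])
```

View pics/w20.png

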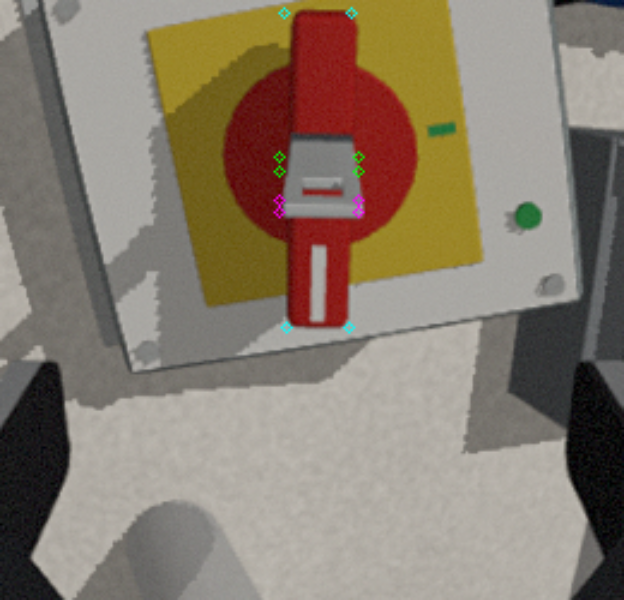

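View pics/t20.png

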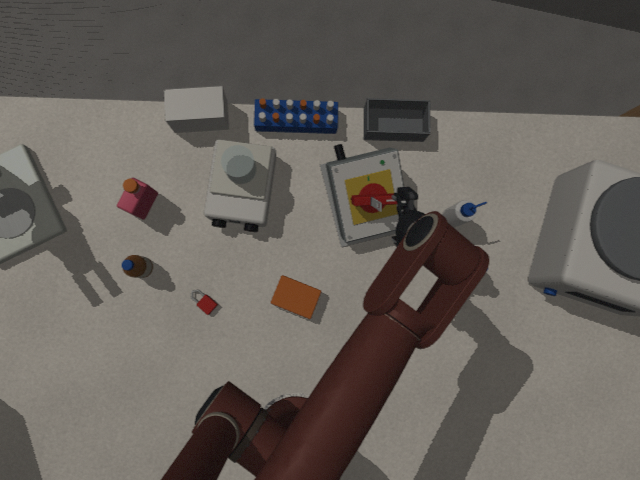

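```bash
cat > ang.py <<'E'
from geo import *
s=state();cw=cam("wrist",s)
im=eyes.grab_frame("wrist");cv2.imwrite("pics/wang.png",im[:,:,::-1])
Rr=Rl()
# rectify: map panel-parallel plane z=57mm to a grid 0.25mm/px, +-90mm, axes local x right, y down
def rect(z,half=.09,res=.00025):
    n=int(2*half/res);g=np.linspace(-half,half,n);X,Y=np.meshgrid(g,g)
    P3=C+np.stack([X,Y,np.full_like(X,z)],-1).reshape(-1,3)@Rr.T
    uv=proj("wrist",P3,cw).astype(np.float32).reshape(n,n,2)
    return cv2.remap(im,uv[...,0],uv[...,1],cv2.INTER_LINEAR)
a=rect(.057);cv2.imwrite("pics/rect.png",a[:,:,::-1])
hsv=cv2.cvtColor(a,cv2.COLOR_RGB2HSV);m=((hsv[...,0]<6)|(hsv[...,0]>174))&(hsv[...,1]>150)&(hsv[...,2]>40)
# bar along ~y(local): for rows away from the disc, get edges
n=a.shape[0];out=[]
for r in range(0,n):
    y=-.09+r*.00025
    if .043<abs(y)<.057:
        c=np.where(m[r])[0]
        if len(c)>40: out.append((y,(-.09+c.min()*.00025),(-.09+c.max()*.00025)))
out=np.array(out);mid=(out[:,1]+out[:,2])/2
k,b=np.polyfit(out[:,0],mid,1);print("rows",len(out),"width",(out[:,2]-out[:,1]).mean(),"handle angle",np.pi/2-np.arctan(k),"offset",b)
for sg in(1,-1):
    q=out[np.sign(out[:,0])==sg];print(sg,len(q),q.mean(0).round(4))
y4=rect(.004);hsv=cv2.cvtColor(y4,cv2.COLOR_RGB2HSV);m=cv2.inRange(hsv,(18,120,40),(35,255,255));m=cv2.morphologyEx(m,cv2.MORPH_OPEN,np.ones((5,5)))
print("yellow rect",cv2.minAreaRect(cv2.convexHull(cv2.findNonZero(m))))
E
python3 ang.py
```

```text
rows 113 width 0.021825221238938052 handle angle 1.3831316131476445 offset 0.0008071622289187355
1 57 [ 0.05   -0.0006  0.0213]
-1 56 [-0.0501 -0.0196  0.0022]
yellow rect ((362.34478759765625, 356.78839111328125), (501.5609436035156, 500.6833190917969), 0.24175290763378143)
```

View pics/rect.png

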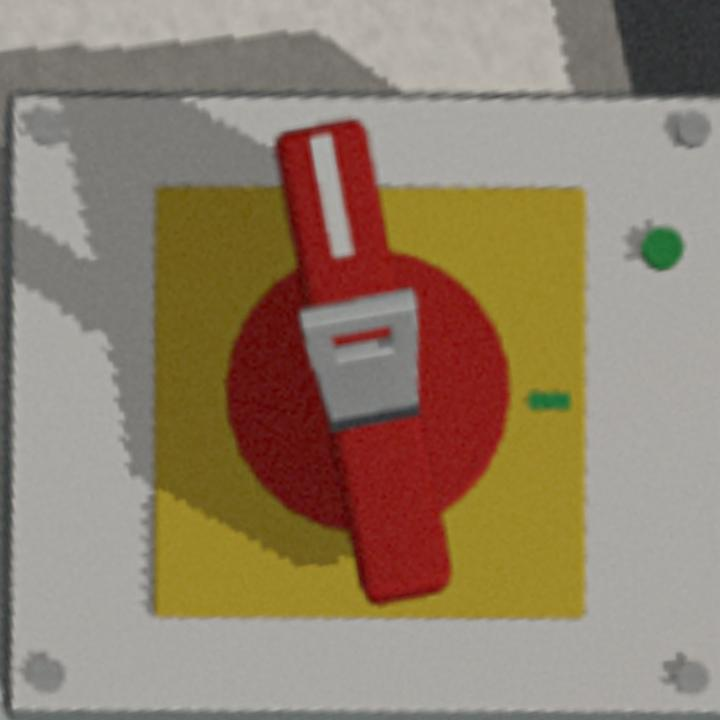

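```bash
python3 d.py -55 48 150 1.4 0;python3 d.py -55 48 44 1.4 0
```

```text
21.5 now in handle frame mm [  8.    0.  232.2] grip 0.999 F handle [-0.4  0.2 -0.6] j [-0.6  -0.24  1.77  0.3   1.36 -0.73]
ang of tool x 80.3
([-0.0628, -0.0482, 0.0823], [0.09, 0.1, 0.06])
21.5 now in handle frame mm [  8.    0.  232.2] grip 0.999 F handle [-0.4  0.2 -0.6] j [-0.6  -0.24  1.77  0.3   1.36 -0.73]
ang of tool x 80.3
([-0.0626, -0.0483, 0.1883], [0.09, 0.1, 0.06])
```

Call:
apply_moves:
  commands:
    - {"linear": [-0.02, -0.015, 0], "delta_rot": [0, 0, 0], "fingers": 255}
    - {"linear": [-0.045, -0.035, 0], "delta_rot": [0, 0, 0], "fingers": 255}
    - {"linear": [-0.063, -0.048, 0.015], "delta_rot": [0, 0, 0], "fingers": 255}
    - {"linear": [-0.063, -0.048, 0.035], "delta_rot": [0, 0, 0], "fingers": 255}
    - {"linear": [-0.063, -0.048, 0.055], "delta_rot": [0, 0, 0], "fingers": 255}
    - {"linear": [-0.063, -0.048, 0.07], "delta_rot": [0, 0, 0], "fingers": 255}
    - {"linear": [-0.063, -0.048, 0.08], "delta_rot": [0, 0, 0], "fingers": 255}
    - {"linear": [-0.063, -0.048, 0.08], "delta_rot": [0, 0, 0], "fingers": 255}

```text
time: 22.3
tool_pos: [0.5578, -0.2614, 0.2233]
tool_rot: [0.102, 0.66, 0.727, 0.161]
contact_force: [-0.4, 0.2, -0.8]
gripper_width: -0.0
```

```bash
python3 d.py -55 48 44 1.4 0; python3 - <<'E'
from geo import *
cv2.imwrite("pics/w21.png",eyes.grab_frame("wrist")[:,:,::-1])
cv2.imwrite("pics/s21.png",eyes.grab_frame("scene")[:,:,::-1])
E
```

```text
22.3 now in handle frame mm [-55.2  48.8 150.8] grip -0.0 F handle [ 0.2  0.7 -0.6] j [-0.7  -0.13  1.84  0.33  1.23 -0.88]
ang of tool x 80.2
([0.0002, 0.0008, 0.1068], [-0.03, 0.01, 0.01])
```

View pics/w21.png

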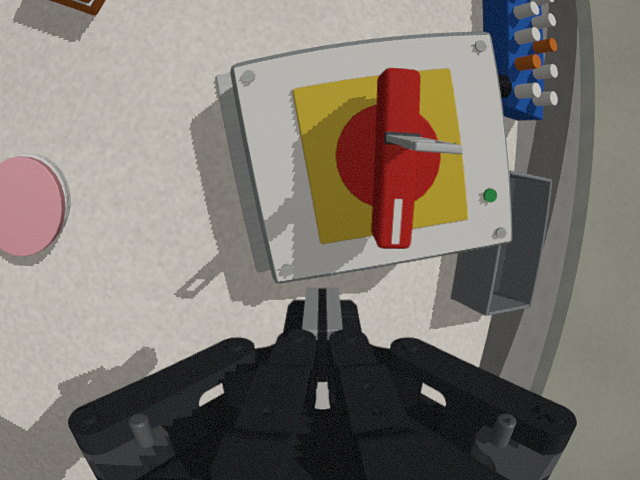

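View pics/s21.png

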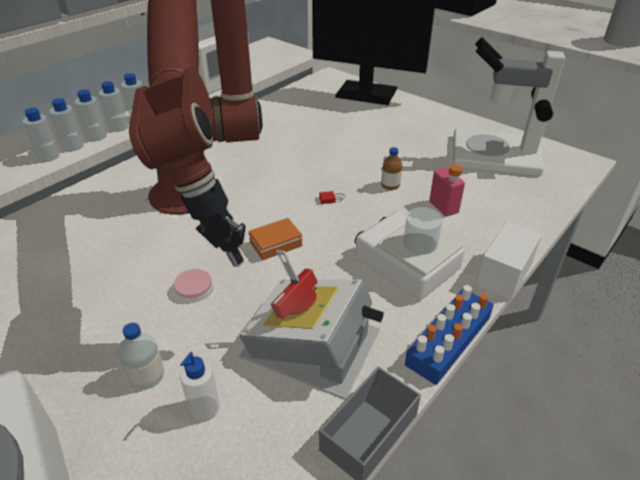

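Call:
apply_moves:
  commands:
    - {"linear": [0, 0, 0.015], "delta_rot": [0, 0, 0], "fingers": 255}
    - {"linear": [0, 0, 0.04], "delta_rot": [0, 0, 0], "fingers": 255}
    - {"linear": [0, 0, 0.065], "delta_rot": [0, 0, 0], "fingers": 255}
    - {"linear": [0, 0, 0.088], "delta_rot": [0, 0, 0], "fingers": 255}
    - {"linear": [0, 0, 0.104], "delta_rot": [0, 0, 0], "fingers": 255}
    - {"linear": [0, 0.003, 0.106], "delta_rot": [0, 0, 0], "fingers": 255}
    - {"linear": [0, 0.008, 0.106], "delta_rot": [0, 0, 0], "fingers": 255}
    - {"linear": [0, 0.013, 0.106], "delta_rot": [0, 0, 0], "fingers": 255}

```text
time: 23.2
tool_pos: [0.6096, -0.2518, 0.1335]
tool_rot: [0.105, 0.66, 0.726, 0.161]
contact_force: [-0.4, 1.2, 0.8]
gripper_width: 0.0
```

```bash
python3 d.py -55 26 44 1.4 0; python3 - <<'E'
from geo import *
cv2.imwrite("pics/w22.png",eyes.grab_frame("wrist")[:,:,::-1])
E
```

```text
23.2 now in handle frame mm [-56.9  33.2  47.9] grip 0.0 F handle [ 1.3 -0.   0.7] j [-0.63  0.05  1.82  0.34  1.05 -0.87]
ang of tool x 80.2
([0.002, 0.0072, 0.0039], [0.2, 0.23, 0.04])
```

View pics/w22.png

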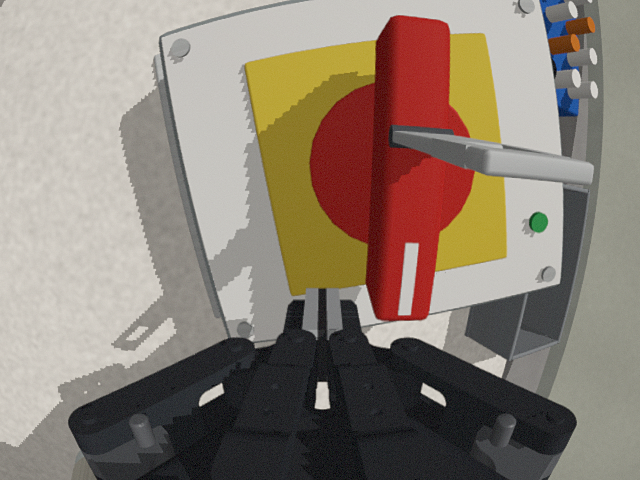

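Call:
apply_moves:
  commands:
    - {"linear": [0.001, 0.003, 0.002], "delta_rot": [0, 0, 0], "fingers": 255}
    - {"linear": [0.001, 0.006, 0.002], "delta_rot": [0, 0, 0], "fingers": 255}
    - {"linear": [0.001, 0.008, 0.002], "delta_rot": [0, 0, 0], "fingers": 255}
    - {"linear": [0.001, 0.009, 0.002], "delta_rot": [0, 0, 0], "fingers": 255}
    - {"linear": [0.001, 0.01, 0.002], "delta_rot": [0, 0, 0], "fingers": 255}
    - {"linear": [0.001, 0.01, 0.002], "delta_rot": [0, 0, 0], "fingers": 255}
    - {"linear": [0.001, 0.01, 0.002], "delta_rot": [0, 0, 0], "fingers": 255}
    - {"linear": [0.001, 0.01, 0.002], "delta_rot": [0, 0, 0], "fingers": 255}

```text
time: 24.05
tool_pos: [0.6181, -0.2493, 0.1333]
tool_rot: [0.104, 0.66, 0.727, 0.161]
contact_force: [-3.0, -1.6, -0.4]
gripper_width: -0.002
```

```bash
python3 d.py -55 26 44 1.4 0; python3 - <<'E'
from geo import *
cv2.imwrite("pics/w23.png",eyes.grab_frame("wrist")[:,:,::-1])
E
```

```text
24.05 now in handle frame mm [-55.4  25.2  44.4] grip -0.002 F handle [-1.2  3.1  0.8] j [-0.62  0.06  1.81  0.34  1.05 -0.85]
ang of tool x 80.2
([0.0004, -0.0008, 0.0004], [0.05, 0.13, 0.0])
```

View pics/w23.png

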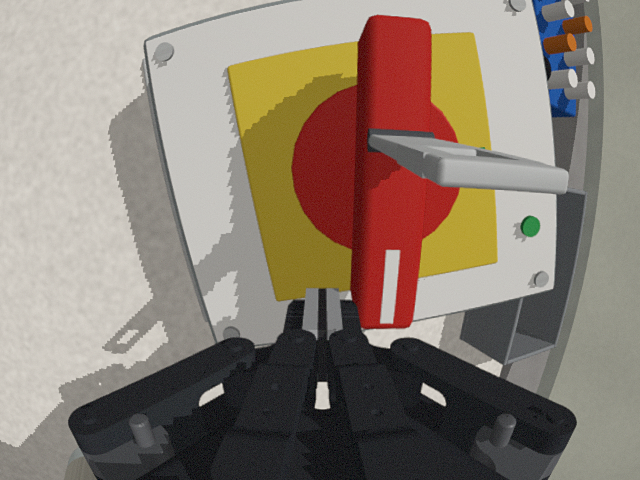

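Contact at 3 N. Push a few mm further until the force shows the stop.

Call:
apply_moves:
  commands:
    - {"linear": [0, 0.001, 0], "delta_rot": [0, 0, 0], "fingers": 255}
    - {"linear": [0, 0.002, 0], "delta_rot": [0, 0, 0], "fingers": 255}
    - {"linear": [0, 0.003, 0], "delta_rot": [0, 0, 0], "fingers": 255}
    - {"linear": [0, 0.004, 0], "delta_rot": [0, 0, 0], "fingers": 255}
    - {"linear": [0, 0.004, 0], "delta_rot": [0, 0, 0], "fingers": 255}
    - {"linear": [0, 0.004, 0], "delta_rot": [0, 0, 0], "fingers": 255}
    - {"linear": [0, 0.004, 0], "delta_rot": [0, 0, 0], "fingers": 255}
    - {"linear": [0, 0.004, 0], "delta_rot": [0, 0, 0], "fingers": 255}

```text
time: 24.9
tool_pos: [0.6206, -0.2495, 0.1341]
tool_rot: [0.103, 0.66, 0.727, 0.159]
contact_force: [-10.1, -4.0, 1.1]
gripper_width: -0.002
```

```bash
python3 d.py -55 26 44 1.4 0
```

```text
24.9 now in handle frame mm [-55.9  22.6  44.2] grip -0.002 F handle [-2.8  9.2  5. ] j [-0.61  0.07  1.8   0.34  1.05 -0.85]
ang of tool x 80.2
([0.0009, -0.0034, 0.0002], [-0.14, 0.15, 0.02])
```

Call:
apply_moves:
  commands:
    - {"linear": [0, -0.008, 0], "delta_rot": [0, 0, 0], "fingers": 255}
    - {"linear": [0, -0.02, 0], "delta_rot": [0, 0, 0], "fingers": 255}
    - {"linear": [0, -0.028, -0.015], "delta_rot": [0, 0, 0], "fingers": 255}
    - {"linear": [0, -0.028, -0.05], "delta_rot": [0, 0, 0], "fingers": 255}
    - {"linear": [0, -0.028, -0.09], "delta_rot": [0, 0, 0], "fingers": 255}
    - {"linear": [0, -0.028, -0.13], "delta_rot": [0, 0, 0], "fingers": 255}
    - {"linear": [0, -0.028, -0.165], "delta_rot": [0, 0, 0], "fingers": 200}
    - {"linear": [0.02, -0.025, -0.19], "delta_rot": [0, 0, 0], "fingers": 0}

```text
time: 25.7
tool_pos: [0.5275, -0.2508, 0.3059]
tool_rot: [0.106, 0.661, 0.726, 0.161]
contact_force: [1.1, 1.1, 1.1]
gripper_width: 0.333
```

Call:
apply_moves:
  commands:
    - {"linear": [0.02, 0.01, 0], "delta_rot": [0, 0, 0], "fingers": 0}
    - {"linear": [0.04, 0.02, 0], "delta_rot": [0, 0, 0], "fingers": 0}
    - {"linear": [0.043, 0.023, 0], "delta_rot": [0, 0, 0], "fingers": 0}
    - {"linear": [0.043, 0.023, 0], "delta_rot": [0, 0, 0], "fingers": 0}
    - {"linear": [0.043, 0.023, 0], "delta_rot": [0, 0, 0], "fingers": 0}
    - {"linear": [0.043, 0.023, 0], "delta_rot": [0, 0, 0], "fingers": 0}
    - {"linear": [0.043, 0.023, 0], "delta_rot": [0, 0, 0], "fingers": 0}
    - {"linear": [0.043, 0.023, 0], "delta_rot": [0, 0, 0], "fingers": 0}

```text
time: 26.5
tool_pos: [0.5444, -0.2053, 0.3139]
tool_rot: [0.104, 0.66, 0.726, 0.161]
contact_force: [-0.1, 0.7, 0.7]
gripper_width: 0.999
```

```bash
python3 m4.py pics/w25.png; python3 ang.py; python3 d.py 0 0 230 1.4 0; python3 s.py pics/s25.png; python3 - <<'E'
from geo import *
cv2.imwrite("pics/sf25.png",eyes.grab_frame("scene")[:,:,::-1])
E
```

```text
rows 113 width 0.022480088495575215 handle angle 1.4126224476147886 offset 0.00041386042249855236
1 57 [ 0.05   -0.0029  0.0197]
-1 56 [-0.0501 -0.0187  0.0035]
yellow rect ((362.5942077636719, 356.7228088378906), (502.2168884277344, 500.77587890625), 0.2178536206483841)
26.6 now in handle frame mm [  7.9  23.3 234.2] grip 1.003 F handle [0.3 0.3 0.1] j [-0.63 -0.28  1.82  0.3   1.37 -0.75]
ang of tool x 80.2
([-0.0078, 0.0233, 0.0043], [0.08, 0.13, -0.02])
```

View pics/w25.png

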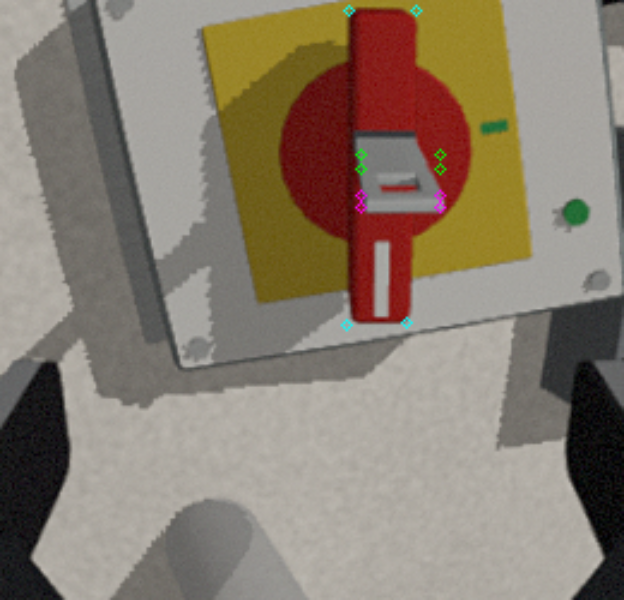

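View pics/s25.png

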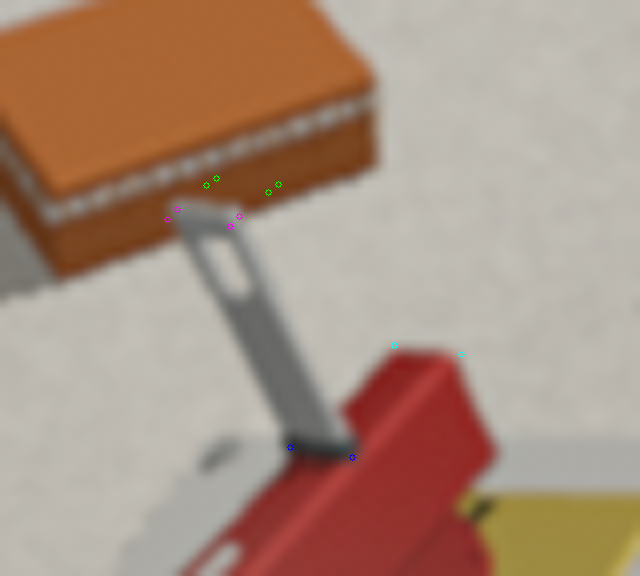

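View pics/sf25.png

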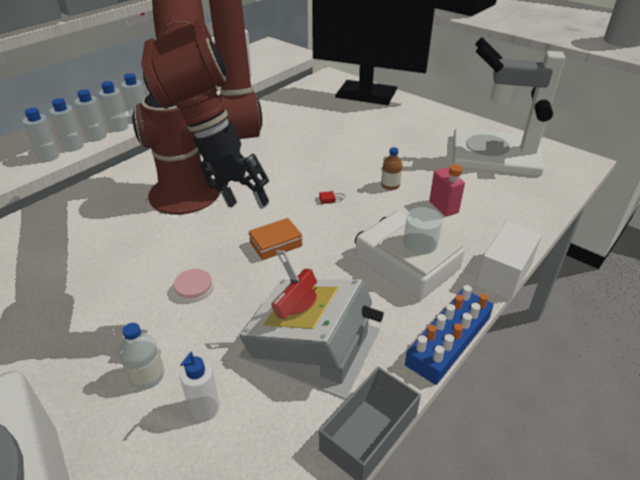

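```bash
python3 -c "
from plant import job_done,state
print(state()['contact_force']);print(job_done())"
```

```text
[-0.1270236  -1.2891169   0.18061419]
the job is handed in; nothing more can be done
None
```

The isolator is switched to OFF, the handle has sprung back out, and the hasp stands up square against its stop. I handed the job in at about 26.7 s, with the gripper open and clear of everything.

- **Handle:** I gripped the bar, pushed it in about 8 mm and turned it 80° anticlockwise onto the OFF stop. I let it spring out and then released it.
- **Hasp:** I pinched its end and swung it up. My first check showed it only about 1.42–1.48 rad out, although the move numbers had suggested it was at the stop. I finished it by pushing with closed fingers until the force rose to about 10 N.
- **Handle correction:** After the hasp work the handle measured about 1.38 rad, roughly 0.02 short of OFF. I nudged the bar sideways back onto its stop, where the force reached 9 N.

Last checks:
- **Handle angle:** about 1.41 rad against the 1.40 stop. My overlays matched the sprung-out height.
- **Hasp angle:** about 1.6 rad in both the wrist and scene views, with a slight offset between views that is within calibration.
- **Other objects:** the padlock, bottles, dishes and tip box looked unmoved in the scene view; I compared them by eye and did not measure them.
- **Forces:** the largest wrist force reading after any move was about 15 N.

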